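# Make up a salad order on the sliding carrier in the cold store

## Task

With the carrier still at the yellow-marked loading station, stand every small dressing bottle upright in its blue-walled bay; then slide the carrier by its orange post to the blue-marked station under the shelf, so that it drops into its detent, and pour all the radishes from the long-handled cup into the steel pan there, without bumping the shelf. When they are all in the pan, slide the carrier on to the green-marked station until it sits in its detent, and leave the empty cup standing upright on its green board. Leave the jar, the bowl, the butter pack and the can where they are.

Things in the scene. Friction and masses are not known exactly. Their poses are not given: they have to be found in the camera images.
- carrier: loose carrier on a rail, 140 (x) x 260 (y) mm, about 0.65 kg, 2 mm side play; origin: centre of its plate's underside, z up, y along the rail. -y half: steel pan; +y half: blue-walled bay. Its feet drop 1.4 mm into rail grooves at each station: 8 to 15 N sideways gets it out, 2 to 5 N keeps it sliding. Let go within 3 mm of a station it drops in by itself. Push it, do not lift it
- pan (a point): centre of the inner floor of the steel pan on the carrier, inside 132 mm in x by 124 mm in y, walls 45 mm high above this point; axes as the carrier
- bay (a point): centre of the inner floor of the blue-walled bay on the carrier, inside 132 mm in x by 124 mm in y, walls 30 mm high (45 mm towards the pan); takes four bottles two by two, for instance at x = +-31, y = +-30 mm from here
- post (a point): centre of the carrier's smooth orange upright push post, 16 mm diameter, 48 mm long (top 20 mm above this point, foot 28 mm below), 100 mm from the carrier's middle on the robot's side, outside the guide lip, whose top is 41 mm below this point. Open fingers can straddle it from above and push it along the rail either way
- station_A (a point): where carrier's origin lies when the carrier sits in the detent of the yellow-marked station (loading station, where the carrier starts); axes of the rail: y along the rail, x away from the robot, stations 150 mm apart, A, B, C towards -y; its coloured patch on the table lies below the push post when the carrier is there
- station_B (a point): where carrier's origin lies when the carrier sits in the detent of the blue-marked station (station under the shelf); axes of the rail: y along the rail, x away from the robot, stations 150 mm apart, A, B, C towards -y; its coloured patch on the table lies below the push post when the carrier is there
- station_C (a point): where carrier's origin lies when the carrier sits in the detent of the green-marked station (last station); axes of the rail: y along the rail, x away from the robot, stations 150 mm apart, A, B, C towards -y; its coloured patch on the table lies below the push post when the carrier is there
- shelf_front (a point): middle of the lower front edge (robot's side) of the fixed wire shelf, axes of the rail. 262 mm wide (y), 187 deep to +x, 12 thick, tubs on its rear half, posts at its two back corners only; open in front and at the sides. Underside 225 mm above the table, 143 above the pan's rim. At the blue station the pan's middle lies under it, 60 mm behind this edge
- bottle1_mid (a point): dressing bottle (absent in some starts), half-way up its height of 75 mm: amber body 48 mm diameter, 42 mm high, with a white neck and cap 24 mm diameter from there to the top, the place to grip; about 90 g; z up. Stands on the table at the start
- bottle2_mid (a point): dressing bottle (absent in some starts), half-way up its height of 75 mm: amber body 48 mm diameter, 42 mm high, with a white neck and cap 24 mm diameter from there to the top, the place to grip; about 90 g; z up. Stands on the table at the start
- bottle3_mid (a point): dressing bottle (absent in some starts), half-way up its height of 75 mm: amber body 48 mm diameter, 42 mm high, with a white neck and cap 24 mm diameter from there to the top, the place to grip; about 90 g; z up. Stands on the table at the start
- bottle4_mid (a point): dressing bottle (absent in some starts), half-way up its height of 75 mm: amber body 48 mm diameter, 42 mm high, with a white neck and cap 24 mm diameter from there to the top, the place to grip; about 90 g; z up. Stands on the table at the start
- board_top (a point): centre of the top face of the green plastic board fixed to the table, 140 x 120 mm, 12 mm high, where the cup stands at the start and at the end
- cup_grip (a point): middle of the black handle of the steel pouring cup: a level bar 150 (x) x 18 (y) x 12 mm high, 31 mm above the cup's base. Cup axes: x from handle to pouring lip, z up. From 75 mm ahead of this point, an open trough 70 mm wide, walls 38 mm high; the middle of its lip is 188 mm ahead and 14 mm lower than this point. 0.26 kg
- cup_base (a point): centre of the cup's flat underside (80 x 70 mm), 115 mm ahead of cup_grip and 31 mm lower; axes of the cup. The head stands on it by itself, the handle overhanging. The trough's front has no end wall: beyond the flat floor it ramps up 23 degrees over 33 mm to the lip, 17 mm above the base; tipped forward more than about 30 degrees, the radishes roll out over the lip
- radish1_center (a point): centre of a red radish, a ball of 23 mm diameter, 12 g, at the start in the cup
- radish2_center (a point): centre of a red radish, a ball of 23 mm diameter, 12 g, at the start in the cup
- radish3_center (a point): centre of a red radish, a ball of 23 mm diameter, 12 g, at the start in the cup
- radish4_center (a point): centre of a red radish, a ball of 23 mm diameter, 12 g, at the start in the cup
- radish5_center (a point): centre of a red radish, a ball of 23 mm diameter, 12 g, at the start in the cup
- jar: lidded jar, 60 mm diameter, 90 mm high, origin under it; to be left alone
- bowl: white bowl with a lime in it, 110 mm diameter, 50 mm high, origin under it; to be left alone
- butter: paper-wrapped butter pack, 100 (x) x 65 x 40 mm high, origin under it; to be left alone
- can: can, 70 mm diameter, 100 mm high, origin under it; to be left alone
Things that resemble listed ones, but are neither listed nor needed, are in the scene too. What is shaped like the part that bears bottle3_mid but purple is not meant.

How it is judged:
On the way, in this order (a step that is already met when the one before it is completed fails the run):
1. every bottle stands upright in the bay while the carrier is still at the yellow station (x of bottle1_mid in the frame of bay between -0.05 and 0.05 m and y of bottle1_mid in the frame of bay between -0.046 and 0.046 m and z of bottle1_mid in the frame of bay between 0.03 and 0.045 m and angle between each of bottle1_mid, bottle2_mid, bottle3_mid, bottle4_mid's own z axis and vertical below 0.15 rad and x of bottle2_mid in the frame of bay between -0.05 and 0.05 m and y of bottle2_mid in the frame of bay between -0.046 and 0.046 m and z of bottle2_mid in the frame of bay between 0.03 and 0.045 m and x of bottle3_mid in the frame of bay between -0.05 and 0.05 m and y of bottle3_mid in the frame of bay between -0.046 and 0.046 m and z of bottle3_mid in the frame of bay between 0.03 and 0.045 m and x of bottle4_mid in the frame of bay between -0.05 and 0.05 m and y of bottle4_mid in the frame of bay between -0.046 and 0.046 m and z of bottle4_mid in the frame of bay between 0.03 and 0.045 m and distance between carrier and station_A below 0.004 m), for 0.3 s.
2. the carrier sits in the detent of the blue station under the shelf (distance between carrier and station_B below 0.004 m), for 0.3 s.
3. all the radishes are in the pan, with the carrier at the blue station (x of radish1_center in the frame of pan between -0.064 and 0.064 m and y of radish1_center in the frame of pan between -0.06 and 0.06 m and z of radish1_center in the frame of pan between 0 and 0.045 m and x of radish2_center in the frame of pan between -0.064 and 0.064 m and y of radish2_center in the frame of pan between -0.06 and 0.06 m and z of radish2_center in the frame of pan between 0 and 0.045 m and x of radish3_center in the frame of pan between -0.064 and 0.064 m and y of radish3_center in the frame of pan between -0.06 and 0.06 m and z of radish3_center in the frame of pan between 0 and 0.045 m and x of radish4_center in the frame of pan between -0.064 and 0.064 m and y of radish4_center in the frame of pan between -0.06 and 0.06 m and z of radish4_center in the frame of pan between 0 and 0.045 m and x of radish5_center in the frame of pan between -0.064 and 0.064 m and y of radish5_center in the frame of pan between -0.06 and 0.06 m and z of radish5_center in the frame of pan between 0 and 0.045 m and distance between carrier and station_B below 0.004 m), for 0.3 s.
4. the carrier sits in the detent of the green station (distance between carrier and station_C below 0.004 m), for 0.3 s.
At the end, for the whole second after the job is handed in: The carrier is in the green station's detent (within 4 mm) and at rest, every bottle stands upright in the bay, all five radishes are in the pan, and the cup stands upright on the green board (its base's centre within 30 mm of the board's centre along each board axis) (distance between carrier and station_C below 0.004 m and x of bottle1_mid in the frame of bay between -0.05 and 0.05 m and y of bottle1_mid in the frame of bay between -0.046 and 0.046 m and z of bottle1_mid in the frame of bay between 0.03 and 0.045 m and angle between each of bottle1_mid, bottle2_mid, bottle3_mid, bottle4_mid's own z axis and vertical below 0.15 rad and x of bottle2_mid in the frame of bay between -0.05 and 0.05 m and y of bottle2_mid in the frame of bay between -0.046 and 0.046 m and z of bottle2_mid in the frame of bay between 0.03 and 0.045 m and x of bottle3_mid in the frame of bay between -0.05 and 0.05 m and y of bottle3_mid in the frame of bay between -0.046 and 0.046 m and z of bottle3_mid in the frame of bay between 0.03 and 0.045 m and x of bottle4_mid in the frame of bay between -0.05 and 0.05 m and y of bottle4_mid in the frame of bay between -0.046 and 0.046 m and z of bottle4_mid in the frame of bay between 0.03 and 0.045 m and x of radish1_center in the frame of pan between -0.064 and 0.064 m and y of radish1_center in the frame of pan between -0.06 and 0.06 m and z of radish1_center in the frame of pan between 0 and 0.045 m and x of radish2_center in the frame of pan between -0.064 and 0.064 m and y of radish2_center in the frame of pan between -0.06 and 0.06 m and z of radish2_center in the frame of pan between 0 and 0.045 m and x of radish3_center in the frame of pan between -0.064 and 0.064 m and y of radish3_center in the frame of pan between -0.06 and 0.06 m and z of radish3_center in the frame of pan between 0 and 0.045 m and x of radish4_center in the frame of pan between -0.064 and 0.064 m and y of radish4_center in the frame of pan between -0.06 and 0.06 m and z of radish4_center in the frame of pan between 0 and 0.045 m and x of radish5_center in the frame of pan between -0.064 and 0.064 m and y of radish5_center in the frame of pan between -0.06 and 0.06 m and z of radish5_center in the frame of pan between 0 and 0.045 m and x of cup_base in the frame of board_top between -0.03 and 0.03 m and y of cup_base in the frame of board_top between -0.03 and 0.03 m and z of cup_base in the frame of board_top between -0.004 and 0.006 m and angle between cup_base's own z axis and vertical below 0.1 rad and linear speed of carrier below 0.02 m/s); the robot touches nothing.
It fails at once if the shelf is bumped with more than 12 N (contact force between anything else and shelf above 12 N).
It fails at once if the jar, bowl, butter pack or can is moved more than 4 cm (distance of any of jar, bowl, butter, can from where it was at the start of the episode above 0.04 m).
Of bottle1, bottle2, bottle3, bottle4 only 2 to 4 are there at a start; the rules pass over those that are not, and their reading is None.
At some moment in a run one of bottle1, bottle2, bottle3, bottle4 may be knocked a few centimetres aside while the robot is not near it.
It also fails if it takes over 210 s, if anything falls off the work surface, if the arm or the gripper's body presses on something with over 40 N, if the wrist force passes 120 N, or if a joint passes its speed limit or range.

## Robot

A 6-joint arm with a two-finger parallel gripper is mounted at the origin on the work surface. World frame = base frame: x ahead of the robot, y to its left, z up, the work surface at z = 0. Lengths are in m, angles in rad, forces in N, time in s.
With the tool pointing down it reaches from about 0.25 to 0.775 m from the base axis. Payload 4 kg.
Tool frame: the origin (TCP) lies at the very end of the fingers, on their centre line; the grasp point (between the pads) lies 19 mm behind it; z points along the fingers, y is the line along which they close (so a half turn about z gives the same grasp; the last joint's range is limited). The gripper opens to 94 mm and grips with 3 to 60 N. Pads are 16 mm wide; open, the fingers measure 119 mm over their backs; the gripper's body (75 mm by 177 mm) begins 78 mm behind the grasp point.
Start: joints at [1.098, 0.087, 1.371, -0, 1.684, -0.103], TCP at [0.199, 0.513, 0.206] pointing down, gripper open.
Joint ranges: [-3.1, 3.1], [-0.76, 2.03], [0.27, 2.55], [-1.08, 4.22], [0.17, 2.65], [-2.57, 2.57]. Speed limits (rad/s): [2.79, 2.79, 3.14, 3.14, 3.14, 3.14].

## Interface

Orientations are given as [roll, pitch, yaw] about the fixed x, y, z axes, in that order (R = Rz(yaw) Ry(pitch) Rx(roll)).
In Python, from bench import robot, vision gives the robot as it stands.
- The arm moves only by the shell command python3 -m crank 'ROWS'. ROWS is JSON, a list of rows, each a list of 3 entries, a list of its own where there are three numbers: the closure, from 0 (fully open) to 1 (shut), then the shift along the tool's x, y, z in m, then the turn, a rotation vector about the tool's x, y, z in degrees. A call has 1 to 8 rows; each row shifts and turns the commanded pose from where the row before left it, along the tool's axes as they then stand; what a row does not reach is not made up. A row lasts 1/10 s, in which the tool goes at most 50 mm and 8.59 degrees, less where a joint would pass 70% of its speed; a pose out of reach is approached as far as the arm can. A call with a gripper value outside its range is refused whole. The fingers move at their own pace and stop on an object; the grip force is fixed at half the most. Time passes only in rows, so rows that do not move let the fingers close. It gives the time, the measured TCP pose, the force, the opening and the grip force at its end, in the units of the state.
- robot.get_obs(): the state, without advancing time (a new reading comes with each control period).
- vision.snapshot(name): name is "scene" or "side" or "wrist"; returns a dict with "color" (384x512x3 uint8, red, green, blue), "z_map" (384x512 float32, m along the optical axis (not along the pixel's ray), 0 where there is no reading), "fx", "fy", "cx", "cy" (pixels), "R" (3x3) and "t" (3): a world point X has camera coordinates R X + t. Camera axes: x right, y down, z forward; pixel columns grow to the right and rows downward; lengths in m; the calibration is good to about 2 mm. The wrist camera is an equidistant fisheye: a pixel r from the principal point sees the ray r / f radians off the axis. A picture is of the moment at which its call begins.
- robot.close_job(): hands the job in; it is judged then, once.
The state is a dict: "time": time; "joint_positions": joint angles; "qvel": joint speeds; "joint_torque": joint torques, N m; "tool_pos": TCP position; "ee_rot": TCP orientation; "wrist_force": force on the tool from outside, world axes, zero at the start; "wrist_torque": the same for the moment, N m; "width": finger opening in m; "finger_force": force on a finger pad.
Only numpy, scipy, OpenCV 4.12 (cv2) and the standard library are available. Lean on these libraries where they do the work, as an engineer would, in place of code of your own. Each camera call takes 0.05 s, during which the arm holds its last target. There are 200 camera calls.

## Working session

There is one attempt and no reset: what is moved stays moved. The work goes in short steps, Python scripts to look and compute and a shell command to move; the robot and the scene stay as the last step left them, time stands still between calls to the robot, and variables do not carry over. Pictures are saved under pics/ and viewed, at most 14 in all, crops included, and the job is handed in when it is done.

```bash
ls; mkdir -p pics
python3 - <<'E'
from bench import robot, vision
import cv2,numpy as np
for n in ("scene","side"):
    s=vision.snapshot(n); cv2.imwrite(f"pics/{n}0.png",cv2.resize(s["color"][:,:,::-1],(800,600),interpolation=cv2.INTER_CUBIC))
    np.savez(f"/tmp/{n}.npz",**s); print(n,s["fx"],s["cx"],s["cy"],-s["R"].T@s["t"])
o=robot.get_obs(); print(o)
E
```

```text
pics
scene 374.9187369639372 255.32017959144054 187.0283690034834 [ 0.26641092 -0.88850317  0.88167273]
side 429.700173230737 254.71436863781523 187.25696119301716 [ 0.3606003  -1.02830394  0.75725928]
{'time': 0.1, 'joint_positions': array([ 1.09788278e+00,  8.78685958e-02,  1.37207209e+00, -3.33931501e-05,
        1.68360788e+00, -1.03117210e-01]), 'qvel': array([-0.0001367 ,  0.00022404, -0.00407754,  0.00020156,  0.00074291,
       -0.00074301]), 'joint_torque': array([ 2.45448842e-03, -3.41249764e+01, -3.03299367e+01,  7.19702546e-02,
        3.03975306e-02, -8.87751798e-05]), 'tool_pos': array([0.19858388, 0.512373  , 0.2044438 ]), 'ee_rot': array([-3.13964371e+00, -1.68319408e-04,  2.77179243e+00]), 'wrist_force': array([ 0.40296743, -0.55443641,  0.07036147]), 'wrist_torque': array([0.00526189, 0.02077229, 0.03159086]), 'finger_force': 0.0, 'width': 0.09402632408994145}
```

View pics/scene0.png

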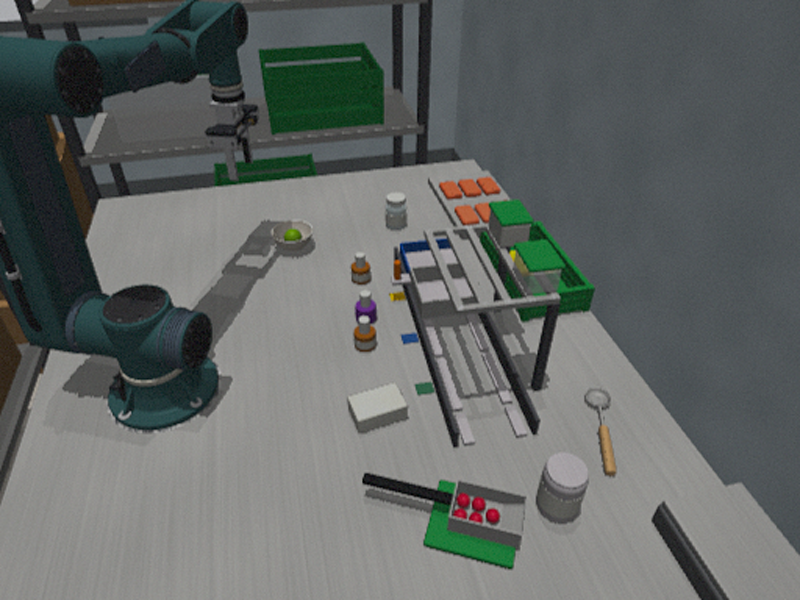

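View pics/side0.png

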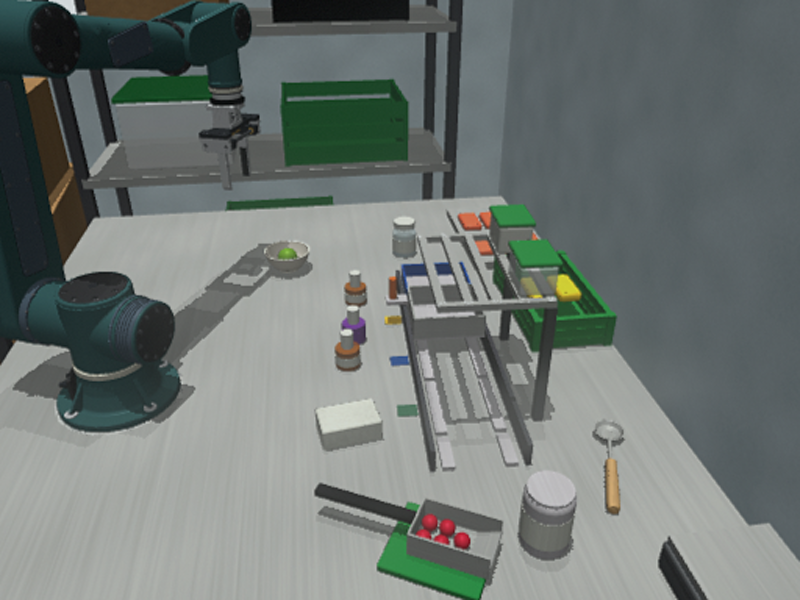

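The scene picture (800x600) shows two amber bottles at (360,268) and (365,335). A purple look-alike stands between them at (365,308), to be ignored. The orange post is at (397,268), the cup handle runs (365,480)–(450,497), and the board is at (475,525). The jar-like objects are at (396,210) and (563,487).

```bash
cat > h.py <<'E'
import numpy as np, cv2
from bench import robot, vision
from scipy.spatial.transform import Rotation as Ro
def cloud(s):
    z=s["z_map"]; v,u=np.mgrid[0:384,0:512]
    P=np.stack([(u-s["cx"])/s["fx"]*z,(v-s["cy"])/s["fy"]*z,z],-1)
    return (P-s["t"])@s["R"]
def hsv(s): return cv2.cvtColor(s["color"],cv2.COLOR_RGB2HSV)
def win(u0,v0,u1,v1):  # in 800x600 pixels
    m=np.zeros((384,512),bool); m[int(v0*.64):int(v1*.64)+1,int(u0*.64):int(u1*.64)+1]=True; return m
def crop(s,u0,v0,u1,v1,name,k=4):
    c=s["color"][int(v0*.64):int(v1*.64),int(u0*.64):int(u1*.64),::-1]
    cv2.imwrite("pics/"+name,cv2.resize(c,None,fx=k,fy=k,interpolation=cv2.INTER_CUBIC))
E
cat > m.py <<'E'
from h import *
for n,W in (("scene",dict(b1=(345,248,375,285),b2=(350,315,380,352),post=(390,256,403,282),pY=(385,290,405,302),pB=(398,332,420,345),pG=(412,380,436,395),board=(420,480,525,570),handle=(360,470,452,505),butter=(345,380,410,430),can=(535,450,590,520),jar=(383,190,410,232),shelf=(395,225,562,308))),):
    s=dict(np.load(f"/tmp/{n}.npz")); P=cloud(s); H=hsv(s); ok=s["z_map"]>0
    for k,w in W.items():
        m=win(*w)&ok; h,sa,v=H[...,0],H[...,1],H[...,2]
        if k in("b1","b2","can","jar","butter"): m&=P[...,2]>(.012)
        if k=="post": m&=(sa>150)&(h<15)
        if k[0]=="p" and k!="post": m&=(sa>90)
        if k=="board": m&=(h>45)&(h<75)&(sa>150)
        if k=="handle": m&=(v<60)&(P[...,2]>.025)
        if k=="shelf": m&=(P[...,2]>.2)&(P[...,2]<.26)
        q=P[m]
        print(k,len(q),"min",q.min(0).round(3),"max",q.max(0).round(3),"med",np.median(q,0).round(3))
        if k in("b1","b2"):
            c=q[q[:,2]>.055]; print("  cap",len(c),c.min(0).round(4),c.max(0).round(4))
        if k in("board","handle"):
            r=cv2.minAreaRect((q[:,:2]*1000).astype(np.float32)); print("  rect",r, np.percentile(q[:,2],[5,50,95]))
    print("shelf corners")
    for m in [(H[...,0]>95)&(H[...,0]<130)&(H[...,1]>120)&win(395,235,480,300)]:
        q=P[m&ok]; print("bay blue",len(q),q.min(0).round(3),q.max(0).round(3))
    m=((H[...,0]<8)|(H[...,0]>172))&(H[...,1]>150)&win(445,480,525,530)&ok; print("rad",P[m].min(0),P[m].max(0))
E
python3 m.py; python3 -c "
from h import *
s=dict(np.load('/tmp/scene.npz')); crop(s,330,215,610,345,'c1.png',4)"
```

```text
b1 175 min [0.427 0.239 0.012] max [0.473 0.288 0.078] med [0.448 0.255 0.041]
  cap 43 [0.439  0.2528 0.0558] [0.4609 0.2773 0.0778]
b2 271 min [0.391 0.004 0.012] max [0.453 0.108 0.077] med [0.415 0.022 0.039]
  cap 54 [0.4042 0.0182 0.0558] [0.4255 0.0403 0.0771]
post 43 min [0.514 0.167 0.019] max [0.549 0.306 0.105] med [0.52  0.174 0.084]
pY 49 min [ 0.505  0.167 -0.004] max [0.541 0.2   0.005] med [0.523 0.182 0.001]
pB 58 min [ 0.497  0.017 -0.002] max [0.535 0.047 0.021] med [0.515 0.03  0.001]
pG 65 min [ 0.49  -0.135 -0.005] max [ 0.527 -0.105  0.024] med [ 0.507 -0.119  0.001]
board 999 min [ 0.417 -0.504  0.006] max [ 0.551 -0.339  0.045] med [ 0.474 -0.45   0.012]
  rect ((504.7630920410156, -420.4383850097656), (122.17562866210938, 137.91983032226562), 60.43559265136719) [0.00884638 0.01172201 0.01439428]
handle 412 min [ 0.342 -0.403  0.038] max [ 0.476 -0.32   0.053] med [ 0.411 -0.363  0.049]
  rect ((408.8534851074219, -360.1815185546875), (20.299829483032227, 146.77146911621094), 60.80232238769531) [0.04450699 0.04861691 0.05119901]
butter 784 min [ 0.349 -0.203  0.012] max [ 0.455 -0.124  0.045] med [ 0.399 -0.176  0.039]
can 1104 min [ 0.615 -0.457  0.012] max [ 0.682 -0.388  0.106] med [ 0.639 -0.437  0.089]
jar 266 min [0.563 0.459 0.013] max [0.624 0.518 0.094] med [0.59  0.476 0.061]
shelf 1935 min [ 0.545 -0.182  0.208] max [0.741 0.095 0.26 ] med [ 0.64  -0.077  0.237]
shelf corners
bay blue 178 [ 0.552  0.063 -0.002] [0.687 0.403 0.226]
rad [ 0.47169264 -0.43986634  0.01357396] [ 0.54051967 -0.37092362  0.0410341 ]
```

View pics/c1.png

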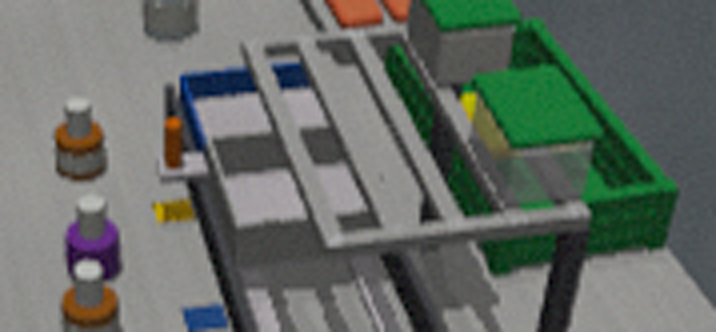

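```bash
cat >> h.py <<'E'
RY=-0.053  # rail yaw
def go(p,yaw=None,lean=None,R=None):
    """print rotvec(deg, tool) to reach target attitude, then shift in the turned tool axes"""
    o=robot.get_obs(); R0=Ro.from_euler("xyz",o["ee_rot"])
    if R is None: R=Ro.from_euler("xyz",[np.pi,0,yaw]) if yaw is not None else R0
    rv=(R0.inv()*R).as_rotvec(degrees=True); sh=R.inv().apply(np.array(p)-o["tool_pos"])*1000
    print("t%.1f pos"%o["time"],o["tool_pos"].round(4),"rot",o["ee_rot"].round(3),"w%.4f"%o["width"],"F",o["wrist_force"].round(1),"| turn",rv.round(2),"shift mm",sh.round(1))
E
python3 -m crank '[[0.3,[0,0,0],[0,0,8]],[0.3,[0,0,0],[0,0,8]],[0.3,[0,0,0],[0,0,8]],[0.3,[0,0,0],[0,0,8]],[0.3,[0,0,0],[0,0,8]],[0.3,[0,0,0],[0,0,8]],[0.3,[0,0,0],[0,0,8]],[0.3,[0,0,0],[0,0,8]]]'
python3 -m crank '[[0.3,[0,0,0],[0,0,7.8]],[0.3,[-0.04,0.044,0],[0,0,0]],[0.3,[-0.04,0.044,0],[0,0,0]],[0.3,[-0.04,0.044,0],[0,0,0]],[0.3,[-0.04,0.044,0.01],[0,0,0]],[0.3,[-0.04,0.044,0.01],[0,0,0]],[0.3,[-0.034,0.044,0.01],[0,0,0]],[0.3,[0,0,0],[0,0,0]]]'
python3 - <<'E'
from h import *
go([.45,.265,.043],1.518)
s=vision.snapshot("wrist"); cv2.imwrite("pics/w1.png",cv2.resize(s["color"][:,:,::-1],(800,600))); np.savez("/tmp/w1.npz",**s)
E
```

```text
time: 0.9
tool_pos: [0.1986, 0.5125, 0.2048]
ee_rot: [-3.141, 0.001, 1.649]
wrist_force: [-0.3, -0.1, -0.5]
width: 0.0657
finger_force: 0.0
time: 1.7
tool_pos: [0.4139, 0.2995, 0.1777]
ee_rot: [-3.14, 0.004, 1.511]
wrist_force: [-0.7, 0.4, -1.3]
width: 0.0657
finger_force: 0.0
t1.7 pos [0.4139 0.2995 0.1777] rot [-3.14   0.004  1.511] w0.0657 F [-0.7  0.4 -1.3] | turn [-0.09  0.23 -0.43] shift mm [-32.5  37.9 134.7]
```

View pics/w1.png

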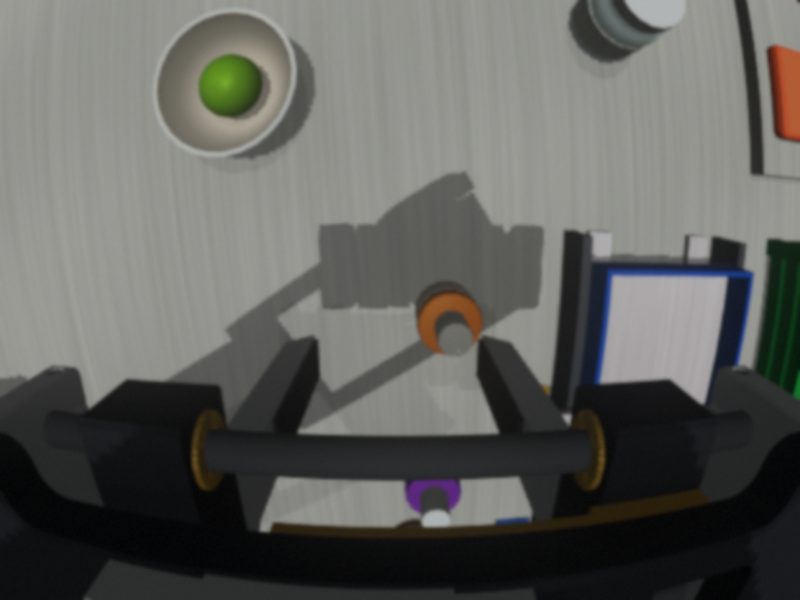

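The wrist view (800x600) shows bottle 1 with its cap at (455,338), the purple one below it at (435,500), and the blue bay at (600–750, 270–400). The bowl and jar are further off, and there are no other bottles on this side.

```bash
cat >> h.py <<'E'
def fcloud(s):
    z=s["z_map"]; v,u=np.mgrid[0:384,0:512]; x=(u-s["cx"])/s["fx"]; y=(v-s["cy"])/s["fy"]; r=np.hypot(x,y)+1e-9
    k=np.tan(r)/r; P=np.stack([x*k*z,y*k*z,z],-1); return (P-s["t"])@s["R"]
E
python3 -m crank '[[0.3,[0,0,0],[0,0,0]],[0.3,[0,0,0],[0,0,0]]]'
python3 - <<'E'
from h import *
go([.45,.265,.043],1.518)
s=vision.snapshot("wrist"); np.savez("/tmp/w2.npz",**s); P=fcloud(s); ok=s["z_map"]>0; H=hsv(s); Z=P[...,2]
h,sa,v=H[...,0],H[...,1],H[...,2]
box=lambda a,b,c,d:(P[...,0]>a)&(P[...,0]<b)&(P[...,1]>c)&(P[...,1]<d)&ok
m=box(.42,.48,.235,.295)&(Z>.068); print("cap",m.sum(),P[m].mean(0),P[m].min(0),P[m].max(0))
m=box(.42,.48,.235,.295)&(h<20)&(sa>150)&(Z>.02); print("amber",m.sum(),P[m].min(0),P[m].max(0))
m=(h>95)&(h<130)&(sa>120)&box(.5,.75,.1,.35); print("blue",m.sum(),np.percentile(P[m],[1,50,99],axis=0).round(3)); t=m&(Z>np.percentile(Z[m],95)-.006)
print(cv2.minAreaRect((P[t][:,:2]*1000).astype(np.float32)),Z[t].mean())
m=box(.57,.68,.18,.29)&(sa<50)&(Z<.06)&(Z>0); print("floor",m.sum(),np.percentile(P[m],[1,50,99],axis=0).round(3))
m=box(.49,.55,.1,.22)&(h<15)&(sa>150); print("post",m.sum(), P[m].mean(0) if m.any() else "")
E
```

```text
time: 1.95
tool_pos: [0.4103, 0.3052, 0.1803]
ee_rot: [-3.142, -0.001, 1.52]
wrist_force: [-0.6, 0.0, 0.5]
width: 0.0661
finger_force: 0.0
t1.9 pos [0.4103 0.3052 0.1803] rot [-3.142e+00 -1.000e-03  1.520e+00] w0.0661 F [-0.6  0.   0.5] | turn [-0.   -0.03  0.14] shift mm [-38.   41.8 137.3]
cap 604 [0.45596812 0.27459194 0.14232095] [0.43875123 0.25715169 0.06801788] [0.47998834 0.29497389 0.30311763]
amber 653 [0.42771759 0.2496715  0.03911922] [0.47258822 0.29183718 0.04581335]
blue 1377 [[0.554 0.225 0.043]
 [0.673 0.277 0.064]
 [0.695 0.308 0.068]]
((625.791015625, 266.42138671875), (79.81465148925781, 141.69113159179688), 88.08536529541016) 0.06615810124273189
floor 3800 [[0.576 0.197 0.035]
 [0.626 0.251 0.037]
 [0.679 0.289 0.039]]
post 0
```

```bash
python3 -m crank '[[0.3,[-0.019,0.02,0.03],[0,0,0]],[0.3,[-0.019,0.02,0.03],[0,0,0]],[0.3,[0,0,0.025],[0,0,0]],[0.3,[0,0,0],[0,0,0]],[0.3,[0,0,0],[0,0,0]]]'
python3 -c "
from h import *
go([.45,.266,.044],1.518)"
```

```text
time: 2.5
tool_pos: [0.4484, 0.2652, 0.0955]
ee_rot: [-3.141, -0.0, 1.521]
wrist_force: [0.5, 0.3, 1.4]
width: 0.0658
finger_force: 0.0
t2.5 pos [0.4484 0.2652 0.0955] rot [-3.141 -0.     1.521] w0.0658 F [0.5 0.3 1.4] | turn [-0.01 -0.02  0.15] shift mm [ 0.9  1.5 51.5]
```

```bash
python3 -m crank '[[0.3,[0.001,0.002,0.025],[0,0,0]],[0.3,[0,0,0.026],[0,0,0]],[0.3,[0,0,0],[0,0,0]],[1,[0,0,0],[0,0,0]],[1,[0,0,0],[0,0,0]],[1,[0,0,0],[0,0,0]],[1,[0,0,0],[0,0,0]],[1,[0,0,0],[0,0,0]]]'
python3 -m crank '[[1,[0,0,-0.015],[0,0,0]],[1,[0,0,-0.025],[0,0,0]],[1,[0,0,-0.03],[0,0,0]],[1,[0,0,-0.03],[0,0,0]],[1,[0,0,0],[0,0,0]],[1,[0,0,0],[0,0,0]]]'
python3 -c "
from h import *
go([.656,.239,.144],1.518)"
```

```text
time: 3.3
tool_pos: [0.4515, 0.2652, 0.0448]
ee_rot: [3.14, -0.001, 1.519]
wrist_force: [0.1, -0.9, -0.1]
width: 0.0294
finger_force: 0.0
time: 3.9
tool_pos: [0.4512, 0.265, 0.1441]
ee_rot: [3.141, -0.0, 1.519]
wrist_force: [-0.7, -0.5, -1.8]
width: 0.0238
finger_force: 30.0
t3.9 pos [0.4512 0.265  0.1441] rot [ 3.141 -0.     1.519] w0.0238 F [-0.7 -0.5 -1.8] | turn [ 0.04 -0.02  0.03] shift mm [-1.510e+01  2.058e+02  1.000e-01]
```

```bash
python3 -m crank '[[1,[-0.001,0.02,0],[0,0,0]],[1,[-0.003,0.036,0],[0,0,0]],[1,[-0.003,0.036,0],[0,0,0]],[1,[-0.003,0.036,0],[0,0,0]],[1,[-0.003,0.036,0],[0,0,0]],[1,[-0.002,0.03,0],[0,0,0]],[1,[0,0.012,0],[0,0,0]],[1,[0,0,0],[0,0,0]]]'
python3 -m crank '[[1,[0,0,0],[0,0,0]],[1,[0,0,0],[0,0,0]]]'
python3 - <<'E'
from h import *
go([.656,.239,.080],1.518)
s=vision.snapshot("scene"); P=cloud(s); m=(P[...,0]>.615)&(P[...,0]<.70)&(P[...,1]>.19)&(P[...,1]<.29)&(P[...,2]>.07)&(P[...,2]<.2)&(s["z_map"]>0)
H=hsv(s); a=m&(H[...,0]<20)&(H[...,1]>120); print(a.sum(), P[a].min(0) if a.any() else "", P[a].max(0) if a.any() else "")
crop(s,380,200,600,330,"c2.png",4)
E
```

```text
time: 4.7
tool_pos: [0.6561, 0.2381, 0.1395]
ee_rot: [-3.136, 0.002, 1.517]
wrist_force: [0.1, 0.6, -1.5]
width: 0.0236
finger_force: 30.0
time: 4.9
tool_pos: [0.6547, 0.2395, 0.143]
ee_rot: [-3.139, 0.0, 1.519]
wrist_force: [0.0, -0.1, -0.8]
width: 0.0236
finger_force: 30.0
t4.9 pos [0.6547 0.2395 0.143 ] rot [-3.139  0.     1.519] w0.0236 F [ 0.  -0.1 -0.8] | turn [-0.13  0.03  0.07] shift mm [-0.5  1.3 63. ]
6 [0.63803195 0.22102336 0.09868588] [0.67914603 0.25329    0.19162402]
```

View pics/c2.png

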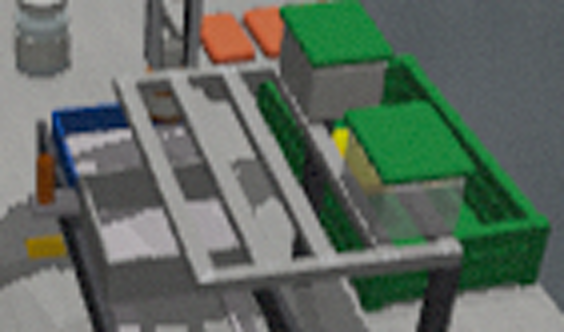

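The crop shows the held bottle above the bay, seen through the shelf slats at (165,100).

```bash
python3 -m crank '[[1,[0,0.001,0.02],[0,0,0]],[1,[0,0,0.02],[0,0,0]],[1,[0,0,0.008],[0,0,0]],[1,[0,0,0],[0,0,0]],[1,[0,0,0],[0,0,0]]]'
python3 -m crank '[[1,[0,0,0.005],[0,0,0]],[1,[0,0,0],[0,0,0]]]'
python3 -m crank '[[1,[0,0,0.004],[0,0,0]],[1,[0,0,0],[0,0,0]]]'
python3 -m crank '[[1,[0,0,0.003],[0,0,0]],[1,[0,0,0],[0,0,0]]]'
```

```text
time: 5.45
tool_pos: [0.6571, 0.2396, 0.097]
ee_rot: [3.141, -0.0, 1.519]
wrist_force: [-0.7, -0.6, -1.0]
width: 0.0232
finger_force: 30.0
time: 5.65
tool_pos: [0.6572, 0.2394, 0.0915]
ee_rot: [3.141, -0.0, 1.519]
wrist_force: [-0.2, -0.2, -1.6]
width: 0.0235
finger_force: 30.0
time: 5.85
tool_pos: [0.6578, 0.2395, 0.0882]
ee_rot: [3.139, -0.001, 1.519]
wrist_force: [1.0, 0.5, 0.4]
width: 0.0231
finger_force: 30.0
time: 6.05
tool_pos: [0.658, 0.2397, 0.088]
ee_rot: [3.138, -0.002, 1.519]
wrist_force: [-3.4, 0.1, 9.7]
width: 0.0231
finger_force: 30.0
```

```bash
python3 -m crank '[[0.57,[0,0,-0.001],[0,0,0]],[0.57,[0,0,0],[0,0,0]],[0.57,[0,0,0],[0,0,0]],[0.57,[0,0,0],[0,0,0]],[0.57,[0,0,-0.01],[0,0,0]],[0.57,[0,0,-0.02],[0,0,0]],[0.57,[0,0,-0.03],[0,0,0]],[0.57,[0,0,-0.03],[0,0,0]]]'
python3 -m crank '[[0.45,[0,-0.04,0],[0,0,0]],[0.45,[0,-0.045,0],[0,0,0]],[0.45,[0,-0.045,0],[0,0,0]],[0.45,[0,-0.045,0],[0,0,0]],[0.45,[0,-0.045,0],[0,0,0]],[0.45,[0,-0.035,0],[0,0,0]],[0.45,[0,0,0],[0,0,0]],[0.45,[0,0,0],[0,0,0]]]'
python3 - <<'E'
from h import *
go([.415,.10,.16],1.518)
s=vision.snapshot("scene"); P=cloud(s); H=hsv(s); ok=s["z_map"]>0
crop(s,330,215,610,345,"c3.png",4)
box=lambda a,b,c,d:(P[...,0]>a)&(P[...,0]<b)&(P[...,1]>c)&(P[...,1]<d)&ok
m=box(.38,.5,-.02,.07)&(P[...,2]>.058)&(P[...,2]<.085); print("b2cap",m.sum(),P[m].min(0),P[m].max(0))
m=box(.35,.5,.02,.2)&(P[...,2]>.015)&(H[...,0]>120)&(H[...,0]<165)&(H[...,1]>100); print("purple",m.sum(),P[m].min(0),P[m].max(0))
m=box(.59,.70,.2,.29)&(P[...,2]>.09)&(P[...,2]<.13); print("placed cap",m.sum(),P[m].min(0) if m.any() else "",P[m].max(0) if m.any() else "")
E
```

```text
time: 6.85
tool_pos: [0.6568, 0.2392, 0.176]
ee_rot: [-3.141, 0.0, 1.519]
wrist_force: [0.4, -0.1, 1.0]
width: 0.0406
finger_force: 0.0
time: 7.65
tool_pos: [0.4026, 0.2528, 0.1762]
ee_rot: [3.139, -0.001, 1.52]
wrist_force: [0.5, 0.3, 0.7]
width: 0.0516
finger_force: 0.0
t7.7 pos [0.4026 0.2528 0.1762] rot [ 3.139e+00 -1.000e-03  1.520e+00] w0.0516 F [0.5 0.3 0.7] | turn [ 0.14 -0.06  0.09] shift mm [-151.9   20.5   16.2]
b2cap 50 [0.40418135 0.01777864 0.05832371] [0.426017   0.03838006 0.07781973]
purple 105 [0.41097319 0.09009598 0.01517361] [0.45519112 0.19901818 0.5463187 ]
placed cap 26 [0.64778303 0.22954894 0.09002706] [0.66333601 0.2491676  0.11527405]
```

View pics/c3.png

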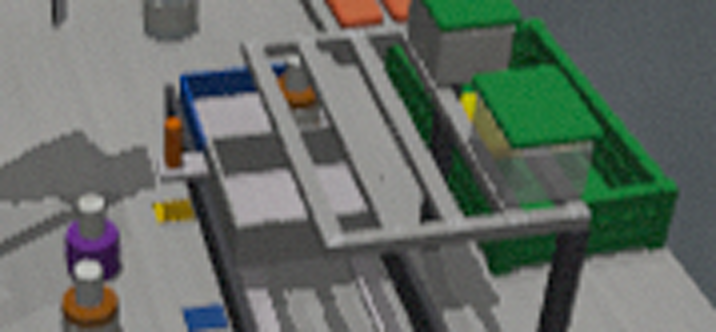

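The crop shows bottle 1 upright in the bay at (295,85). Bottle 2 is at (88,290) and the purple look-alike at (92,240).

```bash
python3 -m crank '[[0.4,[-0.03,0.004,0],[0,0,0]],[0.4,[-0.045,0.004,0],[0,0,0]],[0.4,[-0.045,0.004,0],[0,0,0]],[0.4,[-0.045,0.004,0],[0,0,0]],[0.4,[-0.039,0.004,0.01],[0,0,0]],[0.4,[-0.02,0.004,0.03],[0,0,0]],[0.4,[0,0,0.035],[0,0,0]],[0.4,[0,0,0],[0,0,0]]]'
python3 -m crank '[[0.4,[0,0,0],[0,0,0]],[0.4,[0,0,0],[0,0,0]]]'
python3 - <<'E'
from h import *
go([.415,.029,.044],1.518)
s=vision.snapshot("wrist"); P=fcloud(s); H=hsv(s); Z=P[...,2]; cv2.imwrite("pics/w3.png",cv2.resize(s["color"][:,:,::-1],(800,600)))
m=(np.hypot(P[...,0]-.415,P[...,1]-.029)<.04)&(Z>.02)&(Z<.05)&(H[...,0]<20)&(H[...,1]>120); print(m.sum(),P[m].min(0),P[m].max(0))
E
```

```text
time: 8.5
tool_pos: [0.412, 0.0263, 0.0954]
ee_rot: [-3.131, -0.0, 1.515]
wrist_force: [-0.7, 0.0, -0.0]
width: 0.0567
finger_force: 0.0
time: 8.7
tool_pos: [0.4165, 0.0276, 0.1021]
ee_rot: [3.138, -0.0, 1.519]
wrist_force: [0.8, 0.1, 0.1]
width: 0.0565
finger_force: 0.0
t8.7 pos [0.4165 0.0276 0.1021] rot [ 3.138 -0.     1.519] w0.0565 F [0.8 0.1 0.1] | turn [ 0.19 -0.    0.06] shift mm [ 1.3 -1.6 58.1]
1363 [0.39160749 0.01168496 0.03864711] [0.4373857  0.05569753 0.04990971]
```

```bash
python3 -m crank '[[0.4,[0.002,-0.002,0.02],[0,0,0]],[0.4,[0,0,0.025],[0,0,0]],[0.4,[0,0,0.013],[0,0,0]],[1,[0,0,0],[0,0,0]],[1,[0,0,0],[0,0,0]],[1,[0,0,0],[0,0,0]],[1,[0,0,0],[0,0,0]],[1,[0,0,0],[0,0,0]]]'
python3 -m crank '[[1,[0,0,0],[0,0,0]],[1,[0,0,0],[0,0,0]],[1,[0,0,-0.015],[0,0,0]],[1,[0,0,-0.025],[0,0,0]],[1,[0,0,-0.03],[0,0,0]],[1,[0,0,-0.04],[0,0,0]],[1,[0,0,0],[0,0,0]],[1,[0,0,0],[0,0,0]]]'
python3 -c "
from h import *
go([.43,.252,.154],1.518)"
```

```text
time: 9.55
tool_pos: [0.4129, 0.0297, 0.0428]
ee_rot: [3.141, -0.0, 1.519]
wrist_force: [-1.6, 0.5, 3.6]
width: 0.0237
finger_force: 30.0
time: 10.35
tool_pos: [0.4134, 0.0296, 0.1524]
ee_rot: [3.14, -0.0, 1.519]
wrist_force: [-0.3, -0.3, -1.7]
width: 0.0231
finger_force: 30.0
t10.3 pos [0.4134 0.0296 0.1524] rot [ 3.14  -0.     1.519] w0.0231 F [-0.3 -0.3 -1.7] | turn [ 0.12 -0.    0.03] shift mm [222.9   4.9  -1.6]
```

```bash
python3 -m crank '[[1,[0.02,0,-0.005],[0,0,0]],[1,[0.036,0,0],[0,0,0]],[1,[0.038,0,0],[0,0,0]],[1,[0.038,0,0],[0,0,0]],[1,[0.038,0,0],[0,0,0]],[1,[0.034,0,0],[0,0,0]],[1,[0.018,0,0],[0,0,0]],[1,[0,0,0],[0,0,0]]]'
python3 -m crank '[[1,[0,0.02,0],[0,0,0]],[1,[0,0.035,0],[0,0,0]],[1,[0,0.035,0],[0,0,0]],[1,[0,0.035,0],[0,0,0]],[1,[0,0.03,0],[0,0,0]],[1,[0,0.015,0],[0,0,0]],[1,[0,0,0],[0,0,0]],[1,[0,0,0],[0,0,0]]]'
python3 -c "
from h import *
go([.593,.2425,.081],1.518)"
```

```text
time: 11.15
tool_pos: [0.4229, 0.2528, 0.1541]
ee_rot: [-3.137, 0.002, 1.522]
wrist_force: [0.1, -0.5, -2.3]
width: 0.0233
finger_force: 30.0
time: 11.95
tool_pos: [0.5932, 0.2413, 0.1553]
ee_rot: [-3.138, 0.001, 1.517]
wrist_force: [0.1, -0.1, -1.7]
width: 0.0234
finger_force: 30.0
t11.9 pos [0.5932 0.2413 0.1553] rot [-3.138e+00  1.000e-03  1.517e+00] w0.0234 F [ 0.1 -0.1 -1.7] | turn [-0.19  0.07 -0.03] shift mm [ 1.2 -0.3 74.3]
```

```bash
python3 -m crank '[[1,[0.001,0,0.02],[0,0,0]],[1,[0,0,0.025],[0,0,0]],[1,[0,0,0.018],[0,0,0]],[1,[0,0,0.006],[0,0,0]],[1,[0,0,0],[0,0,0]],[1,[0,0,0],[0,0,0]]]'
python3 -m crank '[[1,[0,0,0.004],[0,0,0]],[1,[0,0,0],[0,0,0]]]'
python3 -m crank '[[1,[0,0,0.003],[0,0,0]],[1,[0,0,0],[0,0,0]]]'
```

```text
time: 12.55
tool_pos: [0.5944, 0.2437, 0.0894]
ee_rot: [3.14, -0.001, 1.519]
wrist_force: [0.3, -0.6, -0.3]
width: 0.0235
finger_force: 30.0
time: 12.75
tool_pos: [0.5945, 0.2436, 0.0847]
ee_rot: [3.141, -0.0, 1.519]
wrist_force: [0.5, 0.5, -1.2]
width: 0.0236
finger_force: 30.0
time: 12.95
tool_pos: [0.5941, 0.2435, 0.0808]
ee_rot: [-3.141, 0.0, 1.519]
wrist_force: [-0.7, 0.8, -1.2]
width: 0.0236
finger_force: 30.0
```

```bash
python3 -m crank '[[1,[0,0,0.002],[0,0,0]],[1,[0,0,0],[0,0,0]]]'
python3 -m crank '[[0.57,[0,0,0],[0,0,0]],[0.57,[0,0,0],[0,0,0]],[0.57,[0,0,0],[0,0,0]],[0.57,[0,0,0],[0,0,0]],[0.57,[0,0,-0.01],[0,0,0]],[0.57,[0,0,-0.02],[0,0,0]],[0.57,[0,0,-0.035],[0,0,0]],[0.57,[0,0,-0.035],[0,0,0]]]'
python3 -m crank '[[0.57,[0,-0.04,-0.02],[0,0,0]],[0.57,[0,-0.045,0],[0,0,0]],[0.57,[0,-0.045,0],[0,0,0]],[0.57,[0,-0.03,0],[0,0,0]],[0.57,[0,0,0],[0,0,-8.4]],[0.57,[0,0,0],[0,0,-8.4]],[0.57,[0,0,0],[0,0,-8.4]],[0.57,[0,0,0],[0,0,-8.4]]]'
python3 -m crank '[[0.57,[0,0,0],[0,0,-8.4]],[0.57,[0,0,0],[0,0,-8.4]],[0.57,[0,0,0],[0,0,-8.4]],[0.57,[0,0,0],[0,0,-8.4]],[0.57,[0,0,0],[0,0,-8.4]],[0.57,[0,0,0],[0,0,-8.4]],[0.57,[0,0,0],[0,0,-6]],[0.57,[0,0,0],[0,0,0]]]'
python3 -m crank '[[0.57,[0,0,0],[0,0,0]],[0.57,[0,0,0],[0,0,0]]]'
python3 - <<'E'
from h import *
R=Ro.from_euler("z",RY)*Ro.from_euler("xyz",[np.pi,0,np.pi])*Ro.from_euler("y",-20,degrees=True)
go([.522,.181,.16],R=R)
w=vision.snapshot("wrist"); cv2.imwrite("pics/w4.png",cv2.resize(w["color"][:,:,::-1],(800,600)))
s=vision.snapshot("scene"); np.savez("/tmp/scene2.npz",**s)
for n,s,P in (("scene",s,cloud(s)),("wrist",w,fcloud(w))):
    H=hsv(s);ok=s["z_map"]>0;Z=P[...,2]
    box=lambda a,b,c,d:(P[...,0]>a)&(P[...,0]<b)&(P[...,1]>c)&(P[...,1]<d)&ok
    m=box(.49,.55,.14,.22)&(H[...,0]<15)&(H[...,1]>130)&(Z>.02); print(n,"post",m.sum(), (P[m].min(0).round(4),P[m].max(0).round(4)) if m.any() else "")
    for x in ((.57,.62),(.63,.69)):
        m=box(*x,.2,.29)&(Z>.092)&(Z<.13); print(" cap",m.sum(),(P[m].min(0).round(4),P[m].max(0).round(4)) if m.any() else "")
E
```

```text
time: 13.15
tool_pos: [0.5944, 0.2436, 0.0793]
ee_rot: [3.141, -0.0, 1.519]
wrist_force: [0.1, 0.8, -0.5]
width: 0.0232
finger_force: 30.0
time: 13.95
tool_pos: [0.5938, 0.2434, 0.1802]
ee_rot: [-3.141, 0.0, 1.519]
wrist_force: [0.1, 0.1, -0.3]
width: 0.0404
finger_force: 0.0
time: 14.75
tool_pos: [0.4344, 0.252, 0.2003]
ee_rot: [3.14, 0.0, 2.111]
wrist_force: [0.6, -0.3, 0.7]
width: 0.0405
finger_force: 0.0
time: 15.55
tool_pos: [0.4345, 0.2519, 0.2]
ee_rot: [3.141, 0.001, 3.089]
wrist_force: [0.4, 0.8, 0.4]
width: 0.0404
finger_force: 0.0
time: 15.75
tool_pos: [0.4345, 0.2519, 0.1995]
ee_rot: [3.141, 0.001, 3.088]
wrist_force: [-0.0, 1.0, 0.1]
width: 0.0406
finger_force: 0.0
t15.8 pos [0.4345 0.2519 0.1995] rot [3.141e+00 1.000e-03 3.088e+00] w0.0406 F [-0.   1.   0.1] | turn [ 1.000e-02 -1.997e+01 -4.000e-02] shift mm [-72.2 -66.2  68.3]
scene post 47 (array([0.5137, 0.1676, 0.0617]), array([0.5291, 0.1818, 0.1073]))
 cap 41 (array([0.5818, 0.2316, 0.0933]), array([0.604 , 0.2547, 0.1139]))
 cap 33 (array([0.6305, 0.225 , 0.0923]), array([0.6531, 0.2465, 0.1146]))
wrist post 0 
 cap 426 (array([0.5821, 0.234 , 0.092 ]), array([0.6046, 0.2577, 0.1137]))
 cap 0
```

View pics/w4.png

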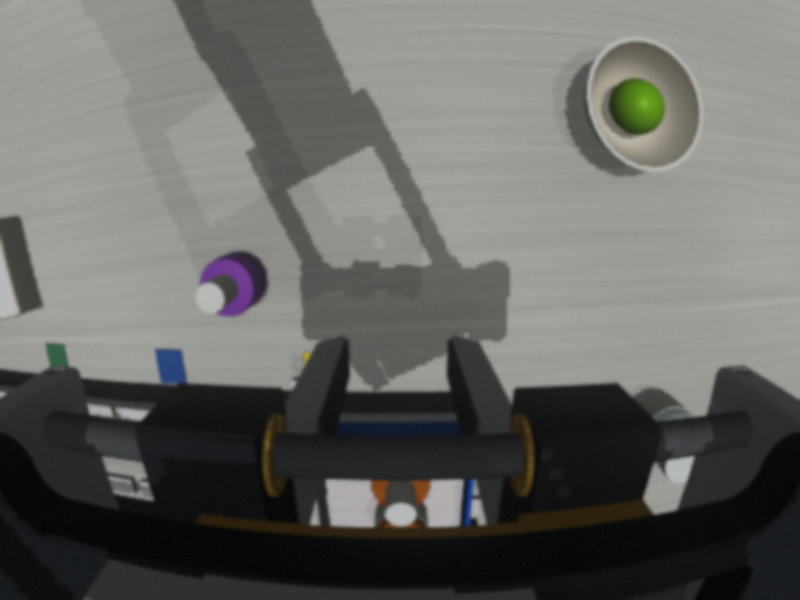

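The wrist view shows one bottle in the bay at (400,500), the purple one at (225,285), and the bowl at (640,105). There are no other bottles. Next I lean the tool back and straddle the post.

```bash
python3 -m crank '[[0.57,[0,0,0],[0,-6.7,0]],[0.57,[0,0,0],[0,-6.7,0]],[0.57,[0,0,0],[0,-6.6,0]],[0.57,[-0.02,-0.034,0],[0,0,0]],[0.57,[-0.026,-0.034,0],[0,0,0]],[0.57,[0,0,0.035],[0,0,0]],[0.57,[0,0,0.035],[0,0,0]],[0.57,[0,0,0],[0,0,0]]]'
python3 -m crank '[[0.57,[0,0,0],[0,0,0]],[0.57,[0,0,0],[0,0,0]]]'
python3 - <<'E'
from h import *
R=Ro.from_euler("z",RY)*Ro.from_euler("xyz",[np.pi,0,np.pi])*Ro.from_euler("y",-20,degrees=True)
go([.528,.179,.068],R=R)
w=vision.snapshot("wrist"); cv2.imwrite("pics/w5.png",cv2.resize(w["color"][:,:,::-1],(800,600)))
s=vision.snapshot("scene"); crop(s,330,215,530,345,"c5.png",5)
E
```

```text
time: 16.65
tool_pos: [0.4953, 0.1788, 0.1431]
ee_rot: [-3.138, 0.339, 3.089]
wrist_force: [-0.4, 0.3, -0.2]
width: 0.0404
finger_force: 0.0
time: 16.85
tool_pos: [0.4986, 0.1811, 0.1513]
ee_rot: [3.14, 0.352, 3.089]
wrist_force: [0.3, -0.4, 0.0]
width: 0.0406
finger_force: 0.0
t16.9 pos [0.4986 0.1811 0.1513] rot [3.14  0.352 3.089] w0.0406 F [ 0.3 -0.4  0. ] | turn [0.1  0.17 0.04] shift mm [ 0.8 -0.5 88.3]
```

View pics/c5.png

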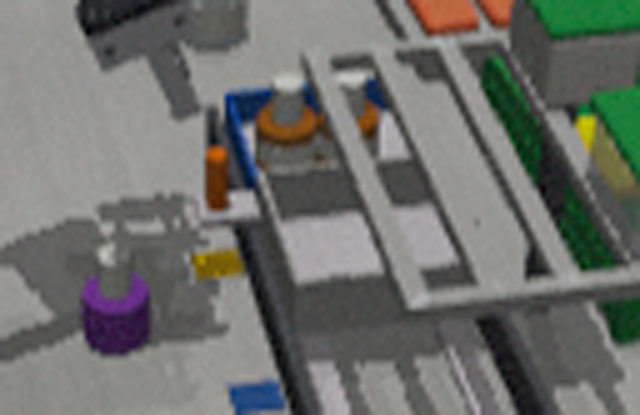

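The crop shows both bottles standing in the bay at (290,115) and (350,110), the post at (216,180), and the fingers above it.

```bash
python3 -m crank '[[0.57,[0,0,0.03],[0,0,0]],[0.57,[0,0,0.03],[0,0,0]],[0.57,[0,0,0.02],[0,0,0]],[0.57,[0,0,0.008],[0,0,0]],[0.57,[0,0,0],[0,0,0]],[0.7,[0,0,0],[0,0,0]],[0.75,[0,0,0],[0,0,0]],[0.75,[0,0,0],[0,0,0]]]'
python3 - <<'E'
from h import *
R=Ro.from_euler("z",RY)*Ro.from_euler("xyz",[np.pi,0,np.pi])*Ro.from_euler("y",-20,degrees=True)
go([.528,.179,.068],R=R); print(robot.get_obs()["finger_force"])
s=vision.snapshot("side"); u,v=[int(x) for x in (s["R"]@np.array([.525,.178,.09])+s["t"])[:2]/(s["R"]@np.array([.525,.178,.09])+s["t"])[2]*s["fx"]+[s["cx"],s["cy"]]]; print(u,v)
cv2.imwrite("pics/s5.png",cv2.resize(s["color"][v-60:v+60,u-80:u+80,::-1],None,fx=5,fy=5,interpolation=cv2.INTER_CUBIC))
E
```

```text
time: 17.75
tool_pos: [0.5287, 0.1793, 0.068]
ee_rot: [3.141, 0.352, 3.089]
wrist_force: [-0.5, -0.5, -0.5]
width: 0.0238
finger_force: 0.0
t17.8 pos [0.5287 0.1793 0.068 ] rot [3.141 0.352 3.089] w0.0238 F [-0.5 -0.5 -0.5] | turn [0.08 0.14 0.04] shift mm [ 0.6 -0.3 -0.3]
0.0
252 179
```

View pics/s5.png

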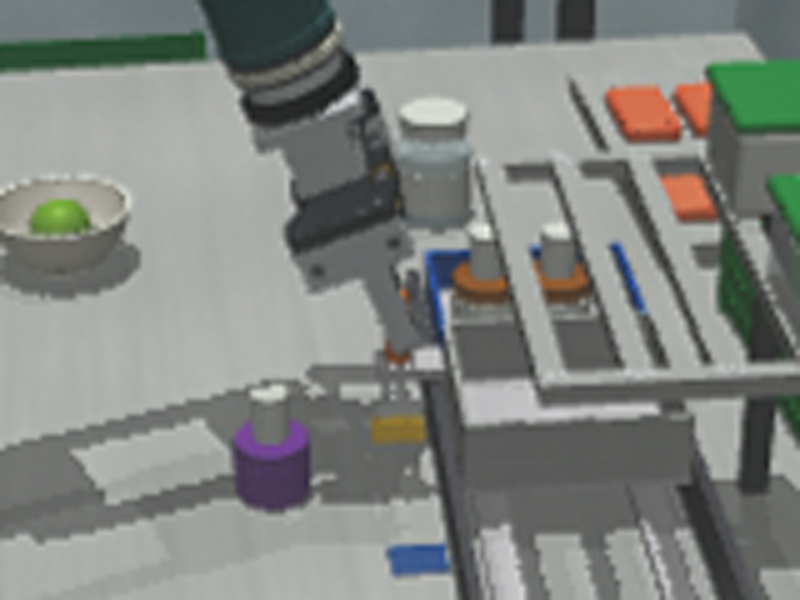

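The side view shows the fingers straddling the orange post at (398,340), with both bottles upright in the bay. Now I find contact in 1 mm steps.

```bash
for i in 1 2 3 4; do python3 -m crank '[[0.75,[0,-0.001,0],[0,0,0]],[0.75,[0,0,0],[0,0,0]]]' | egrep 'pos|force:'; done
```

```text
tool_pos: [0.528, 0.1779, 0.0666]
wrist_force: [-0.1, 0.4, -0.7]
finger_force: 0.0
tool_pos: [0.5279, 0.1768, 0.0663]
wrist_force: [0.7, 0.0, 1.3]
finger_force: 0.0
tool_pos: [0.5278, 0.1758, 0.0662]
wrist_force: [-0.6, -0.0, -0.9]
finger_force: 0.0
tool_pos: [0.5278, 0.1751, 0.0663]
wrist_force: [1.0, 1.3, -1.0]
finger_force: 0.6
```

```bash
for i in 1 2 3; do python3 -m crank '[[0.75,[0,-0.001,0],[0,0,0]],[0.75,[0,0,0],[0,0,0]]]' | egrep 'pos|force:|width'; done
```

```text
tool_pos: [0.5277, 0.1746, 0.0664]
wrist_force: [-1.1, 3.1, -0.2]
width: 0.0241
finger_force: 1.8
tool_pos: [0.5278, 0.1736, 0.0667]
wrist_force: [-1.0, 5.1, 0.9]
width: 0.0234
finger_force: 2.4
tool_pos: [0.5281, 0.1727, 0.067]
wrist_force: [-0.4, 5.6, 2.0]
width: 0.0237
finger_force: 2.6
```

```bash
python3 -m crank '[[0.75,[0,-0.002,0],[0,0,0]],[0.75,[0,-0.002,0],[0,0,0]],[0.75,[0,-0.004,0],[0,0,0]],[0.75,[0,-0.006,0],[0,0,0]],[0.75,[0,-0.008,0],[0,0,0]],[0.75,[0,-0.01,0],[0,0,0]],[0.75,[0,-0.01,0],[0,0,0]],[0.75,[0,-0.01,0],[0,0,0]]]'
python3 -m crank '[[0.75,[0,-0.01,0],[0,0,0]],[0.75,[0,-0.01,0],[0,0,0]],[0.75,[0,-0.01,0],[0,0,0]],[0.75,[0,-0.01,0],[0,0,0]],[0.75,[0,-0.01,0],[0,0,0]],[0.75,[0,-0.01,0],[0,0,0]],[0.75,[0,-0.008,0],[0,0,0]],[0.75,[0,-0.006,0],[0,0,0]]]'
python3 -m crank '[[0.75,[0,-0.004,0],[0,0,0]],[0.75,[0,-0.003,0],[0,0,0]],[0.75,[0,0,0],[0,0,0]],[0.75,[0,0,0],[0,0,0]]]'
```

```text
time: 20.0
tool_pos: [0.5255, 0.1204, 0.0673]
ee_rot: [3.14, 0.351, 3.089]
wrist_force: [0.4, 4.9, 2.5]
width: 0.0237
finger_force: 2.5
time: 20.8
tool_pos: [0.5214, 0.0458, 0.0669]
ee_rot: [3.141, 0.35, 3.089]
wrist_force: [1.0, 5.4, 1.2]
width: 0.024
finger_force: 2.4
time: 21.2
tool_pos: [0.5203, 0.0385, 0.0658]
ee_rot: [-3.14, 0.348, 3.09]
wrist_force: [0.1, 1.2, 0.9]
width: 0.0231
finger_force: 0.6
```

```bash
python3 -m crank '[[0.75,[0,-0.004,0],[0,0,0]],[0.75,[0,-0.004,0],[0,0,0]],[0.75,[0,-0.002,0],[0,0,0]],[0.75,[0,0,0],[0,0,0]],[0.75,[0,0,0],[0,0,0]]]' | egrep 'pos|force:'
for i in 1 2 3; do python3 -m crank '[[0.75,[0,-0.001,0],[0,0,0]],[0.75,[0,0,0],[0,0,0]]]' | egrep 'pos|force:'; done
```

```text
tool_pos: [0.5199, 0.0283, 0.0661]
wrist_force: [0.3, 0.6, 0.2]
finger_force: 0.0
tool_pos: [0.52, 0.0279, 0.0662]
wrist_force: [-0.4, 0.1, 0.0]
finger_force: 0.4
tool_pos: [0.5201, 0.0269, 0.0663]
wrist_force: [-0.4, 0.4, -0.5]
finger_force: 0.4
tool_pos: [0.5202, 0.0257, 0.0665]
wrist_force: [0.6, -0.9, 0.1]
finger_force: 0.0
```

```bash
for i in 1 2 3; do python3 -m crank '[[0.75,[0,-0.001,0],[0,0,0]],[0.75,[0,0,0],[0,0,0]]]' | egrep 'pos|force:'; done
```

```text
tool_pos: [0.5201, 0.0248, 0.0665]
wrist_force: [0.2, -0.5, -0.3]
finger_force: 0.0
tool_pos: [0.52, 0.0244, 0.0664]
wrist_force: [1.2, 2.0, -0.1]
finger_force: 1.0
tool_pos: [0.5201, 0.0242, 0.0665]
wrist_force: [-0.2, 6.0, 1.1]
finger_force: 2.6
```

```bash
python3 -m crank '[[0.75,[0,0.003,0],[0,0,0]],[0.57,[0,0.003,0],[0,0,0]],[0.5,[0,0,0],[0,0,0]],[0.5,[0,0,0],[0,0,0]],[0.5,[0,0,-0.02],[0,0,0]],[0.5,[0,0,-0.04],[0,0,0]],[0.5,[0,0,-0.04],[0,0,0]],[0.5,[0,0,-0.04],[0,0,0]]]'
python3 -m crank '[[0.4,[0.03,0,0],[0,0,0]],[0.4,[0.03,0,0],[0,0,0]],[0.4,[0,0,0],[0,0,0]],[0.4,[0,0,0],[0,0,0]]]'
cat >> h.py <<'E'
def att(yaw,lean): return Ro.from_euler("z",yaw)*Ro.from_euler("xyz",[np.pi,0,np.pi])*Ro.from_euler("y",-lean,degrees=True)
def cupfit(s):
    P=cloud(s); H=hsv(s); q=P[win(355,465,455,510)&(H[...,2]<60)&(P[...,2]>.025)&(P[...,2]<.07)&(s["z_map"]>0)]
    t=q[q[:,2]>np.median(q[:,2])-.005]; c=t[:,:2].mean(0); d=np.linalg.svd(t[:,:2]-c)[2][0]; d*=np.sign(d[0]); pr=(t[:,:2]-c)@d
    print("handle c",c.round(4),"yaw",np.arctan2(d[1],d[0]).round(4),"ext",pr.min().round(4),pr.max().round(4),"z",np.median(t[:,2]).round(4))
    n=np.array([-d[1],d[0]]); pn=(t[:,:2]-c)@n; print("width",np.percentile(pn,[2,98]).round(4)); return c,d
E
python3 - <<'E'
from h import *
s=vision.snapshot("scene"); np.savez("/tmp/scene3.npz",**s); c,d=cupfit(s)
P=cloud(s);H=hsv(s); m=(P[...,0]>.49)&(P[...,0]<.55)&(P[...,1]>-.02)&(P[...,1]<.08)&(H[...,0]<15)&(H[...,1]>130)&(P[...,2]>.05)
print("post",m.sum(),P[m].min(0).round(4),P[m].max(0).round(4))
y=np.arctan2(d[1],d[0]); go([.444,-.3795,.15],R=att(y,35))
crop(s,330,200,610,420,"c6.png",4); b=(H[...,0]>45)&(H[...,0]<75)&(H[...,1]>150)&win(415,475,530,575)&(P[...,2]<.02); print("board",cv2.minAreaRect((P[b][:,:2]*1000).astype(np.float32)))
E
```

```text
time: 23.7
tool_pos: [0.4715, 0.0313, 0.199]
ee_rot: [-3.141, 0.349, 3.089]
wrist_force: [0.8, -1.4, -0.2]
width: 0.0475
finger_force: 0.0
time: 24.1
tool_pos: [0.4162, 0.0344, 0.1776]
ee_rot: [-3.141, 0.351, 3.089]
wrist_force: [0.3, -0.4, -0.1]
width: 0.0562
finger_force: 0.0
handle c [ 0.4094 -0.3621] yaw -0.5084 ext -0.0745 0.0717 z 0.0486
width [-0.008   0.0096]
post 45 [0.5061 0.0171 0.0595] [0.5196 0.0343 0.1045]
t24.1 pos [0.4167 0.0343 0.1779] rot [-3.141  0.351  3.089] w0.0562 F [ 0.  -0.6  0.3] | turn [ 12.11 -14.65  23.24] shift mm [-168.5 -348.2  152.1]
board ((504.3117370605469, -421.03369140625), (121.24176788330078, 137.93301391601562), 60.5682373046875)
```

View pics/c6.png

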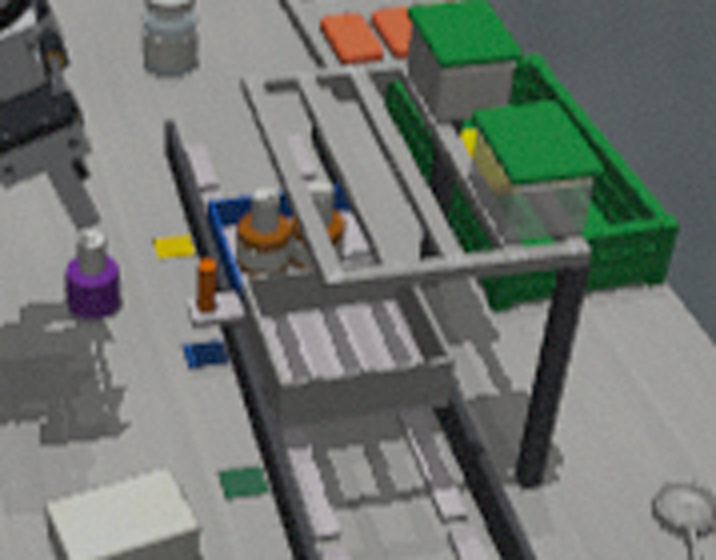

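The crop shows the carrier at the blue station with the post at (207,285), above the blue patch. The pan is empty and both bottles are upright.

```bash
python3 -m crank '[[0.5,[0,0,0],[3.03,-3.66,5.81]],[0.5,[0,0,0],[3.03,-3.66,5.81]],[0.5,[0,0,0],[3.03,-3.66,5.81]],[0.5,[0,0,0],[3.03,-3.66,5.81]],[0.5,[0,0,0],[0,0,0]],[0.5,[-0.01,-0.03,0.007],[0,0,0]],[0.5,[-0.01,-0.035,0.01],[0,0,0]],[0.5,[-0.01,-0.035,0.01],[0,0,0]]]'
python3 -m crank '[[0.5,[-0.01,-0.035,0.01],[0,0,0]],[0.5,[-0.01,-0.035,0.01],[0,0,0]],[0.5,[-0.01,-0.035,0.01],[0,0,0]],[0.5,[-0.01,-0.035,0.01],[0,0,0]],[0.5,[-0.01,-0.035,0.015],[0,0,0]],[0.5,[-0.01,-0.03,0.01],[0,0,0]],[0.5,[0,0,0],[0,0,0]],[0.5,[0,0,0],[0,0,0]]]'
python3 -c "
from h import *
go([.403,-.358,.109],R=att(-.5084,35))"
```

```text
time: 24.95
tool_pos: [0.4046, -0.0733, 0.1733]
ee_rot: [-3.136, 0.601, 2.657]
wrist_force: [-0.2, 0.0, -0.3]
width: 0.0469
finger_force: 0.0
time: 25.75
tool_pos: [0.3818, -0.2959, 0.1533]
ee_rot: [-3.137, 0.599, 2.648]
wrist_force: [0.9, -0.2, 0.4]
width: 0.0472
finger_force: 0.0
t25.8 pos [ 0.3818 -0.2959  0.1533] rot [-3.137  0.599  2.648] w0.0472 F [ 0.9 -0.2  0.4] | turn [ 0.23 -0.65  0.72] shift mm [-14.5 -43.9  64.3]
```

```bash
python3 -m crank '[[0.5,[-0.007,-0.022,0.03],[0.2,-0.6,0.7]],[0.5,[-0.007,-0.022,0.03],[0,0,0]],[0.5,[0,0,0],[0,0,0]],[0.5,[0,0,0],[0,0,0]],[0.5,[0,0,0],[0,0,0]]]' >/dev/null
python3 -c "
from h import *
go([.4532,-.386,.0274],R=att(-.5084,35)); s=vision.snapshot('scene'); crop(s,330,430,560,580,'c7.png',5)"
```

```text
t26.2 pos [ 0.4018 -0.3539  0.1132] rot [-3.141  0.612  2.638] w0.0465 F [ 0.5 -0.1  0.8] | turn [0.11 0.07 0.22] shift mm [ -0.4  -3.  105. ]
```

View pics/c7.png

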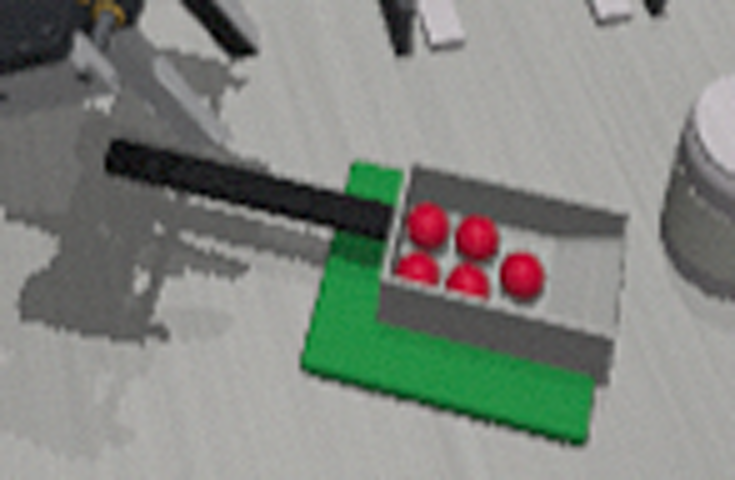

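The crop shows the fingers, at (200,100), coming down toward the black handle, and all five radishes in the trough.

```bash
python3 -m crank '[[0.5,[0,-0.003,0.03],[0,0,0]],[0.5,[0,0,0.03],[0,0,0]],[0.5,[0,0,0.03],[0,0,0]],[0.5,[0,0,0.015],[0,0,0]],[0.5,[0,0,0],[0,0,0]],[0.5,[0,0,0],[0,0,0]]]'
python3 -c "
from h import *
go([.4532,-.386,.0274],R=att(-.5084,35))"
python3 -m crank '[[1,[0,0,0],[0,0,0]],[1,[0,0,0],[0,0,0]],[1,[0,0,0],[0,0,0]],[1,[0,0,0],[0,0,0]],[1,[0,0,0],[0,0,0]],[1,[0,0,0],[0,0,0]]]'
```

```text
time: 26.9
tool_pos: [0.4528, -0.3861, 0.0271]
ee_rot: [-3.141, 0.612, 2.637]
wrist_force: [0.0, -0.3, 0.7]
width: 0.047
finger_force: 0.0
t26.9 pos [ 0.4528 -0.3861  0.0271] rot [-3.141  0.612  2.637] w0.0470 F [ 0.  -0.3  0.7] | turn [0.09 0.06 0.17] shift mm [-0.4  0.3 -0.1]
time: 27.5
tool_pos: [0.4525, -0.3864, 0.0263]
ee_rot: [3.141, 0.611, 2.635]
wrist_force: [-2.5, 3.3, 6.4]
width: 0.0176
finger_force: 29.9
```

```bash
python3 -m crank '[[1,[-0.003,0,-0.004],[0,0,0]],[1,[-0.006,0,-0.008],[0,0,0]],[1,[-0.009,0,-0.013],[0,0,0]],[1,[-0.006,0,-0.009],[0,0,0]],[1,[-0.003,0,-0.004],[0,0,0]],[1,[0,0,0],[0,0,0]],[1,[0,0,0],[0,0,0]]]'
python3 - <<'E'
from h import *
go([0,0,0])
s=vision.snapshot("side"); P=cloud(s); c=np.array([.509,-.417,.06]); p=s["R"]@c+s["t"]; u,v=int(p[0]/p[2]*s["fx"]+s["cx"]),int(p[1]/p[2]*s["fy"]+s["cy"])
v=min(v,309);cv2.imwrite("pics/s7.png",cv2.resize(s["color"][v-75:v+75,u-100:u+100,::-1],None,fx=4,fy=4,interpolation=cv2.INTER_CUBIC))
E
```

```text
time: 28.2
tool_pos: [0.4523, -0.3862, 0.0715]
ee_rot: [3.141, 0.609, 2.635]
wrist_force: [-0.5, 0.5, -2.6]
width: 0.0183
finger_force: 29.9
t28.2 pos [ 0.4523 -0.3862  0.0715] rot [3.141 0.609 2.635] w0.0183 F [-0.5  0.5 -2.6] | turn [0. 0. 0.] shift mm [ 519.   118.4 -274.5]
```

View pics/s7.png

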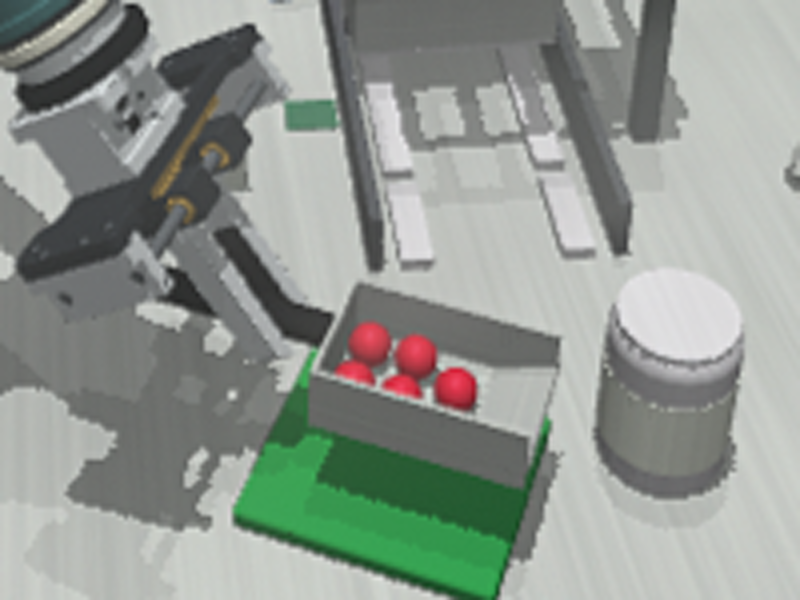

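The side view shows the cup held level above the board with all five radishes in it. The can on the right is well clear.

```bash
python3 -m crank '[[1,[-0.004,0,-0.006],[0,0,0]],[1,[-0.008,0,-0.011],[0,0,0]],[1,[-0.01,0,-0.015],[0,0,0]],[1,[-0.01,0,-0.014],[0,0,0]],[1,[-0.006,0,-0.008],[0,0,0]],[1,[-0.002,0,-0.003],[0,0,0]],[1,[0,0,0],[0,0,0]]]'
python3 -m crank '[[1,[0,0,0],[-1.5,0,-2.14]],[1,[0,0,0],[-3,0,-4.28]],[1,[0,0,0],[-3,0,-4.28]],[1,[0,0,0],[-3,0,-4.28]],[1,[0,0,0],[-3,0,-4.28]],[1,[0,0,0],[-1.5,0,-2.14]],[1,[0,0,0],[0,0,0]],[1,[0,0,0],[0,0,0]]]'
python3 -c "
from h import *
go([.388,-.029,.141],R=att(RY,35))"
```

```text
time: 28.95
tool_pos: [0.4529, -0.3869, 0.1427]
ee_rot: [-3.141, 0.611, 2.635]
wrist_force: [-0.4, 0.4, -4.0]
width: 0.018
finger_force: 30.0
time: 29.75
tool_pos: [0.4825, -0.3651, 0.1588]
ee_rot: [-3.141, 0.559, 3.032]
wrist_force: [0.0, 0.9, -3.7]
width: 0.0176
finger_force: 30.0
t29.8 pos [ 0.4825 -0.3651  0.1588] rot [-3.141  0.559  3.032] w0.0176 F [ 0.   0.9 -3.7] | turn [-1.81 -2.97 -2.7 ] shift mm [102.1 330.7 -49.7]
```

```bash
python3 -m crank '[[1,[0,0,0],[0,0,0]],[1,[0,0,0],[0,0,0]]]'
python3 -c "
from h import *
go([.388,-.029,.141],R=att(RY,35)); print(robot.get_obs()['joint_positions'].round(2))"
```

```text
time: 29.95
tool_pos: [0.4821, -0.3653, 0.1589]
ee_rot: [3.142, 0.559, 3.031]
wrist_force: [0.4, -0.5, -3.6]
width: 0.0176
finger_force: 30.0
t29.9 pos [ 0.4821 -0.3653  0.1589] rot [3.142 0.559 3.031] w0.0176 F [ 0.4 -0.5 -3.6] | turn [-1.82 -2.95 -2.75] shift mm [101.8 330.8 -49.4]
[-0.98 -0.08  1.74  0.46  1.14 -2.57]
```

```bash
python3 -m crank '[[1,[0.01,0.01,-0.004],[0,0,0]],[1,[0.02,0.02,-0.01],[0,0,0]],[1,[0.02,0.03,-0.01],[0,0,0]],[1,[0.02,0.036,-0.01],[0,0,0]],[1,[0.015,0.04,-0.008],[0,0,0]],[1,[0.01,0.04,-0.004],[0,0,0]],[1,[0.006,0.04,-0.003],[0,0,0]],[1,[0,0.03,0],[-0.6,-0.9,-0.9]]]'
python3 -m crank '[[1,[0,0.03,0],[-0.6,-1,-0.9]],[1,[0,0.025,0],[-0.6,-1,-0.9]],[1,[0,0.015,0],[0,0,0]],[1,[0,0.01,0],[0,0,0]],[1,[0,0,0],[0,0,0]],[1,[0,0,0],[0,0,0]],[1,[0,0,0],[0,0,0]]]'
python3 -c "
from h import *
go([.388,-.029,.125],R=att(RY,35)); print(robot.get_obs()['joint_positions'].round(2))"
```

```text
time: 30.75
tool_pos: [0.4001, -0.1054, 0.1483]
ee_rot: [-3.141, 0.575, 3.048]
wrist_force: [0.5, 0.5, -3.7]
width: 0.0176
finger_force: 30.0
time: 31.45
tool_pos: [0.407, -0.0282, 0.1483]
ee_rot: [-3.141, 0.608, 3.085]
wrist_force: [0.8, 0.3, -3.2]
width: 0.0175
finger_force: 30.0
t31.4 pos [ 0.407  -0.0282  0.1483] rot [-3.141  0.608  3.085] w0.0175 F [ 0.8  0.3 -3.2] | turn [-0.17 -0.15 -0.19] shift mm [28.8 -1.8  8.3]
[-0.36 -0.76  2.21  0.19  1.11 -1.9 ]
```

```bash
python3 -m crank '[[1,[-0.002,0,0.006],[0,0,0]],[1,[-0.004,-0.001,0.012],[0,0,0]],[1,[-0.004,-0.001,0.014],[0,0,0]],[1,[-0.004,0,0.012],[0,0,0]],[1,[-0.002,0,0.006],[0,0,0]],[1,[0,0,0],[0,0,0]],[1,[0,0,0],[0,0,0]]]' >/dev/null
cat > chk.py <<'E'
from h import *
def reds(n="side"):
    s=vision.snapshot(n); P=cloud(s); H=hsv(s); m=((H[...,0]<6)|(H[...,0]>172))&(H[...,1]>170)&(s["z_map"]>0)&(np.abs(P[...,0]-.56)<.2)&(np.abs(P[...,1]+.15)<.32)&(P[...,2]<.3)
    k,l,st,c=cv2.connectedComponentsWithStats(m.astype(np.uint8))
    for i in range(1,k):
        if st[i,4]>3: print(n,"red",st[i,4],P[l==i].mean(0).round(3))
    return s,P
if __name__=="__main__":
    go([.4481,-.0325,.1164],R=att(RY,35)); s,P=reds()
    R=Ro.from_euler("xyz",robot.get_obs()["ee_rot"]).as_matrix(); T=robot.get_obs()["tool_pos"]
    print("lip",(T+R@[-.1132,0,.0774]).round(3)); np.savez("/tmp/side_last.npz",**s)
    # trough grey points between: cup-region points above z .09
    m=(P[...,0]>.47)&(P[...,0]<.60)&(np.abs(P[...,1]+.038)<.06)&(P[...,2]>.09)&(P[...,2]<.2)&(s["z_map"]>0); q=P[m]
    for x in np.arange(.46,.6,.02):
        r=q[(abs(q[:,0]-x)<.01)]
        if len(r)>3: print("x%.2f"%x,"z",np.percentile(r[:,2],[2,98]).round(3),"y",np.percentile(r[:,1],[2,98]).round(3))
E
python3 chk.py
```

```text
t32.1 pos [ 0.4486 -0.0323  0.1167] rot [-3.141  0.608  3.085] w0.0176 F [ 0.9 -0.8 -2. ] | turn [-0.15 -0.14 -0.16] shift mm [ 0.6 -0.3 -0. ]
side red 36 [ 0.519 -0.029  0.122]
side red 27 [ 0.549 -0.028  0.121]
lip [ 0.586 -0.04   0.118]
x0.48 z [0.099 0.138] y [-0.074 -0.002]
x0.50 z [0.099 0.137] y [-0.075 -0.002]
x0.52 z [0.1   0.136] y [-0.076 -0.003]
x0.54 z [0.098 0.137] y [-0.078 -0.005]
x0.56 z [0.099 0.136] y [-0.078 -0.005]
x0.58 z [0.1   0.135] y [-0.079 -0.007]
```

```bash
python3 -m crank '[[1,[-0.009,0,-0.0109],[0,8,0]],[1,[-0.0097,0,-0.0106],[0,8,0]],[1,[-0.0103,0,-0.0102],[0,8,0]],[1,[-0.0057,0,-0.0077],[0,4,0]],[1,[-0.0057,0,-0.0077],[0,4,0]],[1,[-0.0057,0,-0.0077],[0,4,0]],[1,[-0.0057,0,-0.0077],[0,4,0]],[1,[0,0,0],[0,0,0]]]'
python3 chk.py
python3 -m crank '[[1,[0,0,0],[0,0,0]],[1,[0,0,0],[0,0,0]],[1,[0,0,0],[0,0,0]],[1,[0,0,0],[0,0,0]],[1,[0,0,0],[0,0,0]],[1,[0,0,0],[0,0,0]]]'>/dev/null; python3 chk.py
```

```text
time: 33.0
tool_pos: [0.4833, -0.0342, 0.191]
ee_rot: [-3.141, -0.086, 3.085]
wrist_force: [-0.3, 0.8, -3.2]
width: 0.0176
finger_force: 30.0
t33.0 pos [ 0.4833 -0.0342  0.191 ] rot [-3.141 -0.086  3.085] w0.0176 F [-0.3  0.8 -3.2] | turn [ -0.08 -39.91  -0.17] shift mm [71.7 -0.2 40.8]
side red 45 [ 0.631 -0.042  0.053]
lip [ 0.588 -0.04   0.104]
x0.48 z [0.161 0.199] y [-0.062 -0.023]
x0.50 z [0.145 0.198] y [-0.075 -0.01 ]
x0.52 z [0.13 0.19] y [-0.076 -0.004]
x0.54 z [0.113 0.171] y [-0.078 -0.004]
x0.56 z [0.096 0.155] y [-0.079 -0.005]
x0.58 z [0.097 0.135] y [-0.08  -0.007]
t33.6 pos [ 0.48   -0.0337  0.1902] rot [-3.141 -0.089  3.085] w0.0177 F [-0.4 -0.6 -2.6] | turn [ -0.08 -40.11  -0.18] shift mm [68.4 -0.4 42.1]
side red 4 [0.669 0.002 0.052]
side red 4 [ 0.662 -0.031  0.055]
side red 25 [ 0.64  -0.044  0.053]
side red 8 [ 0.666 -0.056  0.054]
lip [ 0.586 -0.04   0.103]
x0.48 z [0.159 0.2  ] y [-0.071 -0.017]
x0.50 z [0.141 0.198] y [-0.075 -0.007]
x0.52 z [0.127 0.187] y [-0.076 -0.004]
x0.54 z [0.11  0.167] y [-0.077 -0.004]
x0.56 z [0.095 0.149] y [-0.079 -0.005]
x0.58 z [0.097 0.132] y [-0.081 -0.006]
```

```bash
python3 -m crank '[[1,[-0.0057,0,-0.0077],[0,4,0]],[1,[-0.0057,0,-0.0077],[0,4,0]],[1,[0,0,0],[0,0,0]],[1,[0,0,0],[0,0,0]],[1,[0,0,0],[0,0,0]],[1,[0,0,0],[0,0,0]],[1,[0,0,0],[0,0,0]],[1,[0,0,0],[0,0,0]]]'
python3 - <<'E'
from chk import *
a,_=reds("scene"); b,_=reds("side")
A=cv2.resize(a["color"][int(215*.64):int(330*.64),int(390*.64):int(600*.64)],(390,286)); B=cv2.resize(b["color"][150:270,225:375],(390,312))
cv2.imwrite("pics/p8.png",np.vstack([cv2.resize(A,(780,572))[:290],cv2.resize(A,(780,572))[290:]])[:,:,::-1]); cv2.imwrite("pics/p8.png",np.hstack([cv2.resize(A,(390,300)),cv2.resize(B,(390,300))])[:,:,::-1])
E
```

```text
time: 34.5
tool_pos: [0.493, -0.0344, 0.2042]
ee_rot: [-3.141, -0.228, 3.085]
wrist_force: [-0.1, -1.1, -2.3]
width: 0.0174
finger_force: 30.0
scene red 104 [ 0.656 -0.028  0.054]
side red 8 [0.666 0.002 0.053]
side red 7 [ 0.66  -0.029  0.055]
side red 9 [ 0.667 -0.055  0.053]
```

View pics/p8.png

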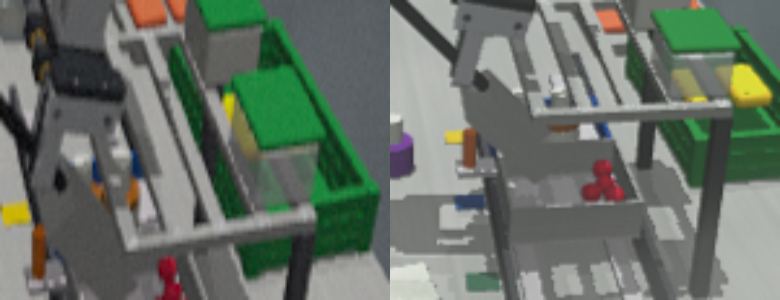

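The view shows four radishes in the pan at (600,180), with the other possibly hidden behind the wall. Next I level the cup and check it and the pan numerically.

```bash
python3 -m crank '[[1,[0.0097,0,0.0125],[0,-8,0]],[1,[0.0097,0,0.0125],[0,-8,0]],[1,[0.0097,0,0.0125],[0,-8,0]],[1,[0.0095,0,0.0125],[0,-8,0]],[1,[0.009,0,0.0125],[0,-8,0]],[1,[0.008,0,0.013],[0,-8,0]],[1,[0,0,0],[0,0,0]],[1,[0,0,0],[0,0,0]]]'
python3 chk.py; python3 -c "
from chk import *
reds('scene')"
```

```text
time: 35.4
tool_pos: [0.4474, -0.0319, 0.1245]
ee_rot: [-3.141, 0.605, 3.085]
wrist_force: [0.7, -0.1, -0.2]
width: 0.0178
finger_force: 30.0
t35.4 pos [ 0.4474 -0.0319  0.1245] rot [-3.141  0.605  3.085] w0.0178 F [ 0.7 -0.1 -0.2] | turn [-0.14 -0.34 -0.18] shift mm [ 4.  -0.5  7. ]
side red 4 [0.669 0.003 0.052]
side red 25 [ 0.64  -0.042  0.052]
side red 8 [ 0.667 -0.054  0.053]
lip [ 0.588 -0.041  0.132]
x0.48 z [0.105 0.143] y [-0.075 -0.001]
x0.50 z [0.103 0.14 ] y [-0.075 -0.002]
x0.52 z [0.102 0.14 ] y [-0.076 -0.003]
x0.54 z [0.101 0.138] y [-0.077 -0.004]
x0.56 z [0.1   0.137] y [-0.079 -0.005]
x0.58 z [0.101 0.135] y [-0.079 -0.006]
scene red 107 [ 0.656 -0.029  0.055]
```

```bash
python3 -m crank '[[1,[0.01,0,-0.007],[0,-1,0]],[1,[0.014,0,-0.01],[0,-2,0]],[1,[0.008,-0.01,-0.006],[0,0,0]],[1,[0,-0.03,0],[0,0,0]],[1,[0,-0.04,0],[0,0,0]],[1,[0,-0.04,0],[0,0,0]],[1,[0,-0.04,0],[0,0,0]],[1,[0,-0.04,0],[0,0,0]]]'
python3 -m crank '[[1,[0,0,0],[3,0,4.28]],[1,[0,0,0],[3,0,4.28]],[1,[0,0,0],[3,0,4.28]],[1,[0,0,0],[3,0,4.28]],[1,[0,0,0],[3,0,4.28]],[1,[0,0,0],[0,0,0]],[1,[0,0,0],[0,0,0]]]'
python3 - <<'E'
from chk import *
go([.4523,-.3862,.0715],R=att(-.5084,35)); print(robot.get_obs()['joint_positions'].round(2))
for n in("scene","side"):
    s,P=reds(n); np.savez(f"/tmp/{n}9.npz",**s)
E
```

```text
time: 36.3
tool_pos: [0.4216, -0.2202, 0.1389]
ee_rot: [-3.126, 0.636, 3.061]
wrist_force: [-0.1, -0.1, -1.6]
width: 0.0181
finger_force: 30.0
time: 37.0
tool_pos: [0.4225, -0.2142, 0.1373]
ee_rot: [3.138, 0.638, 2.603]
wrist_force: [0.2, -0.7, -2.5]
width: 0.0174
finger_force: 30.0
t37.0 pos [ 0.4225 -0.2142  0.1373] rot [3.138 0.638 2.603] w0.0174 F [ 0.2 -0.7 -2.5] | turn [-0.82  1.57 -1.39] shift mm [ -52.1 -135.7  116.9]
[-0.63 -0.56  2.16  0.08  0.91 -1.69]
scene red 109 [ 0.656 -0.03   0.055]
side red 4 [0.669 0.002 0.053]
side red 24 [ 0.64  -0.043  0.053]
side red 8 [ 0.667 -0.055  0.053]
```

```bash
python3 -m crank '[[1,[-0.009,-0.017,0.01],[-0.8,0,-1.4]],[1,[-0.01,-0.022,0.014],[0,0,0]],[1,[-0.01,-0.022,0.014],[0,0,0]],[1,[-0.01,-0.022,0.014],[0,0,0]],[1,[-0.01,-0.022,0.014],[0,0,0]],[1,[-0.01,-0.021,0.014],[0,0,0]],[1,[-0.01,-0.01,0.012],[0,0,0]],[1,[0,0,0],[0,0,0]]]' >/dev/null
python3 -m crank '[[1,[0,0,0],[0,0,0]],[1,[0,0,0],[0,0,0]]]' >/dev/null
cat > lev.py <<'E'
from chk import *
go([.4525,-.3864,.0263],R=att(-.5084,35)); s,P=reds("scene"); H=hsv(s)
d=np.array([np.cos(-.5084),np.sin(-.5084)]); n=np.array([-d[1],d[0]]); Q=P[...,:2]-np.array([.4088,-.3612]); a=Q@d; b=Q@n
ok=(s["z_map"]>0)&(abs(b)<.06)&(P[...,2]>.02)&(H[...,1]<60)
for x in np.arange(.08,.2,.02):
    r=P[ok&(abs(a-x)<.01)]; bb=b[ok&(abs(a-x)<.01)]
    if len(r)>5: print("a%.2f"%x,len(r),"z",np.percentile(r[:,2],[2,98]).round(4),"b",np.percentile(bb,[2,98]).round(3))
m=ok&(H[...,2]>0); print("a extent",np.percentile(a[m&(a<.25)&(a>.06)],[1,99]).round(4))
E
python3 lev.py
```

```text
t38.1 pos [ 0.4478 -0.3856  0.0996] rot [3.141 0.634 2.629] w0.0176 F [ 0.2 -0.1 -2.6] | turn [-0.12  1.32 -0.19] shift mm [38.4  1.5 62.6]
scene red 106 [ 0.656 -0.029  0.054]
a0.08 309 z [0.0839 0.1229] b [-0.038  0.032]
a0.10 291 z [0.0835 0.1212] b [-0.038  0.032]
a0.12 295 z [0.0822 0.1206] b [-0.038  0.032]
a0.14 297 z [0.0814 0.1198] b [-0.037  0.032]
a0.16 307 z [0.0832 0.1187] b [-0.038  0.032]
a0.18 194 z [0.0835 0.1186] b [-0.038  0.032]
a extent [0.0675 0.248 ]
```

```bash
python3 -m crank '[[1,[0.006,0.001,0.01],[0,-1.5,0]],[1,[0.01,0,0.016],[0,0,0]],[1,[0.01,0,0.016],[0,0,0]],[1,[0.006,0,0.01],[0,0,0]],[1,[0.003,0,0.004],[0,0,0]],[1,[0,0,0],[0,0,0]],[1,[0,0,0],[0,0,0]]]'
for i in 1 2 3; do python3 -m crank '[[1,[0.0012,0,0.0016],[0,0,0]],[1,[0,0,0],[0,0,0]]]' | egrep "pos|wrist"; done
```

```text
time: 38.85
tool_pos: [0.4547, -0.3884, 0.035]
ee_rot: [-3.141, 0.662, 2.629]
wrist_force: [-0.3, -0.6, -2.7]
width: 0.0176
finger_force: 30.0
tool_pos: [0.4545, -0.3883, 0.0325]
wrist_force: [0.2, 0.3, -2.9]
tool_pos: [0.4542, -0.3879, 0.0296]
wrist_force: [0.3, 0.3, -3.2]
tool_pos: [0.4544, -0.3882, 0.0279]
wrist_force: [-0.3, 0.2, -1.5]
```

```bash
python3 -m crank '[[1,[0.001,0,0.0013],[0,0,0]],[1,[0,0,0],[0,0,0]]]' | egrep "pos|wrist"
python3 -m crank '[[0.5,[0,0,0],[0,0,0]],[0.5,[0,0,0],[0,0,0]],[0.5,[0,0,0],[0,0,0]],[0.5,[0,0,0],[0,0,0]],[0.5,[0,0,-0.01],[0,0,0]],[0.5,[0,0,-0.02],[0,0,0]],[0.5,[0,0,-0.04],[0,0,0]],[0.5,[0,0,-0.04],[0,0,0]]]'
python3 -m crank '[[0.5,[0,0,-0.03],[0,0,0]],[0.5,[0,0.03,-0.03],[0,0,0]],[0.5,[0,0.04,0],[0,0,0]],[0.5,[0,0.04,0],[0,0,0]],[0.5,[0,0.04,0],[0,0,0]],[0.5,[0,0,0],[0,0,0]],[0.5,[0,0,0],[0,0,0]]]' | grep pos
python3 - <<'E'
from chk import *
s=vision.snapshot("scene"); c,d=cupfit(s)
g=c+d*0.0; b=g+d*.115; B=np.array([.5043,-.421]); y=-.514; e=b-B; print("base off board",e@[np.cos(y),np.sin(y)],e@[-np.sin(y),np.cos(y)])
go([.48,.03,.18],R=att(RY,20))
E
python3 lev.py | tail -8
```

```text
tool_pos: [0.455, -0.3887, 0.0275]
wrist_force: [-2.5, 1.2, 3.1]
time: 40.45
tool_pos: [0.3945, -0.3538, 0.1134]
ee_rot: [3.14, 0.658, 2.629]
wrist_force: [0.4, -1.0, 0.3]
width: 0.047
finger_force: 0.0
tool_pos: [0.4375, -0.2046, 0.1609]
handle c [ 0.4102 -0.3649] yaw -0.5116 ext -0.0743 0.072 z 0.0487
width [-0.008   0.0096]
base off board 0.005453433234418125 0.002831730260155405
t41.2 pos [ 0.4368 -0.206   0.1607] rot [-3.141  0.66   2.63 ] w0.0469 F [-0.4 -0.5 -0.3] | turn [-12.77  17.52 -23.09] shift mm [-35.4 238.   -7.7]
scene red 103 [ 0.655 -0.03   0.055]
a0.08 136 z [0.0222 0.0521] b [-0.037  0.033]
a0.10 129 z [0.0203 0.0517] b [-0.037  0.033]
a0.12 129 z [0.021  0.0507] b [-0.038  0.033]
a0.14 130 z [0.021  0.0517] b [-0.037  0.033]
a0.16 141 z [0.0205 0.0509] b [-0.038  0.033]
a0.18 266 z [0.0207 0.051 ] b [-0.037  0.033]
a extent [0.0671 0.2486]
```

```bash
python3 -m crank '[[0.57,[0,0,0],[-3.19,4.38,-5.77]],[0.57,[0,0,0],[-3.19,4.38,-5.77]],[0.57,[0,0,0],[-3.19,4.38,-5.77]],[0.57,[0,0,0],[-3.19,4.38,-5.77]],[0.57,[0,0,0],[0,0,0]],[0.57,[0,0.02,0],[0,0,0]],[0.57,[0,0.04,0],[0,0,0]],[0.57,[0,0.045,0],[0,0,0]]]'
python3 -m crank '[[0.57,[0,0.045,0],[0,0,0]],[0.57,[-0.01,0.04,0],[0,0,0]],[0.57,[-0.01,0.03,0.01],[0,0,0]],[0.57,[-0.01,0.01,0.01],[0,0,0]],[0.57,[0,0,0],[0,0,0]],[0.57,[0,0,0],[0,0,0]],[0.57,[0,0,0],[0,0,0]]]'
python3 - <<'E'
from chk import *
go([.4897,.0306,.1515],R=att(RY,20)); 
def redim(w,P,n):
    H=hsv(w); m=((H[...,0]<6)|(H[...,0]>172))&(H[...,1]>150); k,l,st,c=cv2.connectedComponentsWithStats(m.astype(np.uint8))
    print(n,[(int(st[i,4]),c[i].round(0).tolist(),P[l==i].mean(0).round(3).tolist()) for i in range(1,k) if st[i,4]>5])
w=vision.snapshot("wrist"); redim(w,fcloud(w),"wrist")
a=vision.snapshot("scene"); b=vision.snapshot("side")
A=a["color"][150:250,260:380]; B=b["color"][180:280,250:370]
cv2.imwrite("pics/p9.png",np.hstack([cv2.resize(x,(400,333),interpolation=cv2.INTER_CUBIC) for x in (A,B)])[:,:,::-1])
E
```

```text
time: 42.05
tool_pos: [0.4417, -0.1027, 0.1598]
ee_rot: [3.14, 0.35, 3.078]
wrist_force: [0.6, -0.1, 0.8]
width: 0.0404
finger_force: 0.0
time: 42.75
tool_pos: [0.4839, 0.0201, 0.1521]
ee_rot: [3.141, 0.349, 3.084]
wrist_force: [0.5, -0.3, 0.3]
width: 0.0407
finger_force: 0.0
t42.8 pos [0.4839 0.0201 0.1521] rot [3.141 0.349 3.084] w0.0407 F [ 0.5 -0.3  0.3] | turn [-0.06  0.02 -0.24] shift mm [-4.7 10.7  2.3]
wrist [(205, [223.0, 273.0], [0.617, -0.022, 0.076]), (57, [253.0, 276.0], [0.654, 0.009, 0.051])]
```

View pics/p9.png

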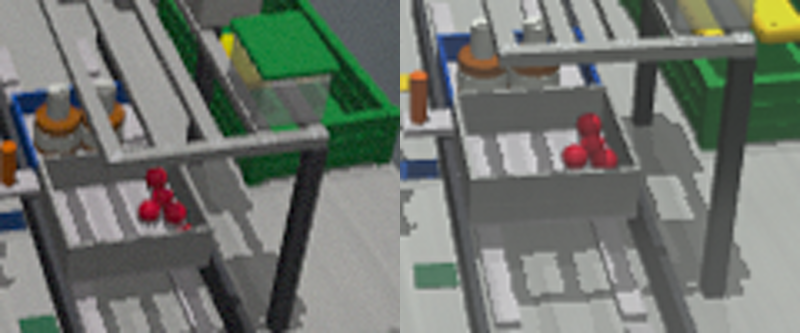

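Run:
```python
from chk import *
for n in("scene","side"):
    s=vision.snapshot(n); P=cloud(s); H=hsv(s); m=((H[...,0]<8)|(H[...,0]>170))&(H[...,1]>120)&(s["z_map"]>0)&(abs(P[...,0]-.64)<.1)&(abs(P[...,1]+.05)<.12)
    v,u=np.nonzero(m); o=np.argsort(P[m][:,1])
    for i in o[:14]: print(n,u[i],v[i],P[v[i],u[i]].round(3))
```

```text
scene 306 200 [ 0.584 -0.167  0.224]
scene 316 218 [ 0.665 -0.077  0.058]
scene 315 218 [ 0.663 -0.074  0.056]
scene 313 216 [ 0.662 -0.061  0.053]
scene 314 215 [ 0.666 -0.059  0.055]
scene 313 215 [ 0.664 -0.056  0.053]
scene 312 216 [ 0.661 -0.056  0.049]
scene 311 216 [ 0.657 -0.055  0.049]
scene 314 213 [ 0.667 -0.055  0.06 ]
scene 314 214 [ 0.668 -0.054  0.054]
scene 312 215 [ 0.661 -0.054  0.051]
scene 315 214 [ 0.672 -0.054  0.053]
scene 311 215 [ 0.658 -0.053  0.051]
scene 310 216 [ 0.655 -0.053  0.048]
side 310 229 [ 0.656 -0.065  0.053]
side 314 229 [ 0.669 -0.06   0.049]
side 311 229 [ 0.661 -0.059  0.049]
side 313 228 [ 0.667 -0.059  0.052]
side 313 229 [ 0.667 -0.059  0.048]
side 312 229 [ 0.664 -0.058  0.048]
side 309 228 [ 0.655 -0.058  0.052]
side 310 227 [ 0.658 -0.057  0.055]
side 314 228 [ 0.67  -0.057  0.05 ]
side 311 228 [ 0.661 -0.057  0.051]
side 312 227 [ 0.664 -0.057  0.054]
side 308 228 [ 0.653 -0.056  0.051]
side 309 229 [ 0.656 -0.056  0.048]
side 312 228 [ 0.665 -0.056  0.05 ]
```

The view shows four radishes piled in the pan at (590,145). The top of the fifth peeks over the near wall at (187,228), which measures as (0.665, -0.077, 0.058), inside the pan. So all five are in, and I go on to the post.

```bash
python3 -m crank '[[0.57,[-0.005,0.011,0],[0,0,-0.2]],[0.57,[0,0,0.01],[0,0,0]],[0.57,[0,0,0.03],[0,0,0]],[0.57,[0,0,0.03],[0,0,0]],[0.57,[0,0,0.02],[0,0,0]],[0.57,[0,0,0],[0,0,0]],[0.57,[0,0,0],[0,0,0]]]'
python3 -m crank '[[0.7,[0,0,0],[0,0,0]],[0.75,[0,0,0],[0,0,0]],[0.75,[0,0,0],[0,0,0]],[0.75,[0,0,0],[0,0,0]]]'
python3 -c "
from h import *
go([.5205,.029,.067],R=att(RY,20)); go([.5205,.0245,.067],R=att(RY,20))"
```

```text
time: 43.7
tool_pos: [0.5201, 0.0304, 0.0687]
ee_rot: [-3.141, 0.348, 3.091]
wrist_force: [0.5, 0.4, 0.2]
width: 0.0403
finger_force: 0.0
time: 44.1
tool_pos: [0.5208, 0.0307, 0.0701]
ee_rot: [-3.141, 0.351, 3.091]
wrist_force: [0.3, -0.4, -0.7]
width: 0.0238
finger_force: 0.0
t44.1 pos [0.5208 0.0307 0.0701] rot [-3.141  0.351  3.091] w0.0238 F [ 0.3 -0.4 -0.7] | turn [0.   0.09 0.14] shift mm [ 1.3 -1.7  2.8]
t44.1 pos [0.5208 0.0307 0.0701] rot [-3.141  0.351  3.091] w0.0238 F [ 0.3 -0.4 -0.7] | turn [0.   0.09 0.14] shift mm [ 1.  -6.2  2.9]
```

```bash
python3 -m crank '[[0.75,[0,-0.004,0.002],[0,0,0]],[0.75,[0,-0.003,0],[0,0,0]],[0.75,[0,-0.002,0],[0,0,0]],[0.75,[0,-0.003,0],[0,0,0]],[0.75,[0,-0.005,0],[0,0,0]],[0.75,[0,-0.007,0],[0,0,0]],[0.75,[0,-0.009,0],[0,0,0]],[0.75,[0,-0.01,0],[0,0,0]]]' | egrep "pos|wrist"
python3 -m crank '[[0.75,[0,-0.01,0],[0,0,0]],[0.75,[0,-0.01,0],[0,0,0]],[0.75,[0,-0.01,0],[0,0,0]],[0.75,[0,-0.01,0],[0,0,0]],[0.75,[0,-0.01,0],[0,0,0]],[0.75,[0,-0.01,0],[0,0,0]],[0.75,[0,-0.01,0],[0,0,0]],[0.75,[0,-0.01,0],[0,0,0]]]' | egrep "pos|wrist"
python3 -m crank '[[0.75,[0,-0.008,0],[0,0,0]],[0.75,[0,-0.005,0],[0,0,0]],[0.75,[0,-0.004,0],[0,0,0]],[0.75,[0,-0.002,0],[0,0,0]],[0.75,[0,0,0],[0,0,0]],[0.75,[0,0,0],[0,0,0]]]'
```

```text
tool_pos: [0.5195, -0.011, 0.0681]
wrist_force: [0.1, 5.4, 2.4]
tool_pos: [0.5154, -0.0912, 0.068]
wrist_force: [0.8, 4.7, 1.7]
time: 46.3
tool_pos: [0.5137, -0.1113, 0.0672]
ee_rot: [-3.14, 0.349, 3.091]
wrist_force: [1.4, 2.5, 0.5]
width: 0.0231
finger_force: 1.3
```

```bash
python3 -m crank '[[0.75,[0,-0.004,0],[0,0,0]],[0.75,[0,-0.003,0],[0,0,0]],[0.75,[0,-0.002,0],[0,0,0]],[0.75,[0,-0.001,0],[0,0,0]],[0.75,[0,0,0],[0,0,0]]]' | egrep 'pos|wrist'
for i in 1 2 3 4; do python3 -m crank '[[0.75,[0,-0.001,0],[0,0,0]],[0.75,[0,0,0],[0,0,0]]]' | egrep 'pos|wrist'; done
```

```text
tool_pos: [0.513, -0.1217, 0.0669]
wrist_force: [0.5, 1.9, -0.5]
tool_pos: [0.5131, -0.1226, 0.0672]
wrist_force: [-0.8, 0.4, -0.1]
tool_pos: [0.5134, -0.1238, 0.0677]
wrist_force: [-0.0, -0.2, -1.0]
tool_pos: [0.5135, -0.1246, 0.0678]
wrist_force: [-0.3, -0.3, 0.0]
tool_pos: [0.5133, -0.1252, 0.0676]
wrist_force: [0.6, 0.3, 1.0]
```

```bash
for i in 1 2; do python3 -m crank '[[0.75,[0,-0.001,0],[0,0,0]],[0.75,[0,0,0],[0,0,0]]]' | egrep 'pos|wrist'; done
python3 -m crank '[[0.75,[0,0.003,0],[0,0,0]],[0.57,[0,0.003,0],[0,0,0]],[0.5,[0,0,0],[0,0,0]],[0.5,[0,0,0],[0,0,0]],[0.5,[0,0,-0.02],[0,0,0]],[0.5,[0,0,-0.04],[0,0,0]],[0.5,[0,0,-0.04],[0,0,0]],[0.5,[0,0,-0.04],[0,0,0]]]'
python3 -m crank '[[0.4,[0,0,-0.03],[0,0,0]],[0.4,[0,0.03,0],[0,0,0]],[0.4,[0,0.03,0],[0,0,0]],[0.4,[0,0,0],[0,0,0]],[0.4,[0,0,0],[0,0,0]]]' | egrep 'pos|wrist'
python3 - <<'E'
from chk import *
go([0,0,0])
for n in("scene","side"):
    s,P=reds(n); H=hsv(s); Z=P[...,2]; ok=s["z_map"]>0
    box=lambda a,b,c,d:(P[...,0]>a)&(P[...,0]<b)&(P[...,1]>c)&(P[...,1]<d)&ok
    m=box(.48,.54,-.16,-.08)&(H[...,0]<15)&(H[...,1]>130)&(Z>.05)&(Z<.12); print("post",m.sum(),P[m].min(0).round(4),P[m].max(0).round(4))
    m=box(.55,.68,-.12,.0)&(Z>.092)&(Z<.125)&(H[...,1]<80); 
    k,l,st,c=cv2.connectedComponentsWithStats(m.astype(np.uint8))
    for i in range(1,k):
        if st[i,4]>5: print("cap",st[i,4],P[l==i].min(0).round(3),P[l==i].max(0).round(3))
    if n=="scene": cupfit(s)
E
```

```text
tool_pos: [0.5133, -0.1255, 0.0675]
wrist_force: [0.3, 2.6, 0.3]
tool_pos: [0.5133, -0.1257, 0.0675]
wrist_force: [1.1, 6.0, 1.4]
time: 48.8
tool_pos: [0.4648, -0.1187, 0.2001]
ee_rot: [-3.14, 0.349, 3.091]
wrist_force: [0.6, -0.9, -0.3]
width: 0.0468
finger_force: 0.0
tool_pos: [0.4584, -0.0581, 0.2271]
wrist_force: [-0.2, 0.4, -0.3]
t49.3 pos [ 0.4584 -0.0581  0.2271] rot [-3.14   0.349  3.093] w0.0564 F [-0.2  0.4 -0.3] | turn [0. 0. 0.] shift mm [510.6  35.7  55.7]
scene red 148 [ 0.65  -0.176  0.055]
scene red 11 [ 0.657 -0.224  0.057]
post 53 [ 0.4983 -0.1307  0.0599] [ 0.5123 -0.1128  0.1033]
cap 62 [ 0.564 -0.07   0.093] [ 0.586 -0.044  0.114]
cap 61 [ 0.612 -0.072  0.092] [ 0.634 -0.048  0.114]
handle c [ 0.41   -0.3648] yaw -0.5131 ext -0.074 0.0715 z 0.0486
width [-0.008   0.0096]
post 62 [ 0.4981 -0.1344  0.057 ] [ 0.5118 -0.118   0.1015]
cap 73 [ 0.611 -0.075  0.092] [ 0.633 -0.051  0.111]
cap 67 [ 0.563 -0.071  0.092] [ 0.584 -0.047  0.11 ]
```

```bash
python3 -c "
from bench import robot
print(robot.close_job())"
```

```text
the job is handed in; nothing more can be done
None
```

The job is handed in; no verdict came back. By my last measurements, both bottles stand in the bay, the radishes are in the pan, the carrier sits in the green detent and the empty cup is upright on its board.

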